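# Tighten the bonding clamp's drilled collar with the turning bar

## Robot

A 6-joint arm with a two-finger parallel gripper is mounted at the origin on the work surface. World frame = base frame: x ahead of the robot, y to its left, z up, the work surface at z = 0. Lengths are in m, angles in rad, forces in N, time in s.
With the tool pointing down it reaches from about 0.35 to 0.85 m from the base axis. Payload 8.1 kg.
Tool frame: the origin (TCP) lies on the centre line of the jaws, within the pads' length; the fingertips stand 19 mm ahead of it and the grasp point (between the pads) is the TCP (robot.tips_ahead is the distance from the TCP to the fingertips, in m); y points along the fingers, z is the direction in which the jaws open and shut, and the axes are right-handed (so a half turn about y gives the same grasp; the last joint's range is limited). The gripper opens to 93 mm and grips with 3 to 60 N. Pads are 15 mm wide; open, the fingers measure 128 mm over their backs; the gripper's body (75 mm by 188 mm) begins 65 mm behind the grasp point.
Start: joints at [1.181, 0.13, 1.488, -0, 1.523, -0.085], TCP at [0.18, 0.572, 0.238] pointing down, gripper open.
Joint ranges: [-2.96, 2.96], [-0.89, 2.26], [0.02, 2.5], [-1.34, 4.48], [0, 2.73], [-2.66, 2.66]. Speed limits (rad/s): [2.39, 2.39, 2.79, 3.14, 3.14, 3.14].

## Interface

Orientations are given as a rotation vector (axis times angle).
In Python, from plant import robot, imaging, models gives the robot as it stands.
- The arm moves only by the tool carry_out, never from a script. Its argument "motion" is one flat list of numbers, 7 for each row, row after row: the shift along the tool's x, y, z in m, then the turn, a rotation vector about the tool's x, y, z in degrees, then the opening, from -1 (shut) to 1 (fully open). A call has exactly 5 rows; each row shifts and turns the pose as measured when the row begins, along the tool's axes as they then stand; what a row does not reach is not made up. A row lasts 1/10 s, in which the tool goes at most 50 mm and 8.59 degrees, less where a joint would pass 70% of its speed; a pose out of reach is approached as far as the arm can. A call is refused whole if a number of a shift passes 0.05 or a number of a turn 8.59, either way. A call with a gripper value outside its range is refused whole. The fingers move at their own pace and stop on an object; "squeeze" is the grip in N (left out, the last holds). Time passes only in rows, so rows that do not move let the fingers close, or fill a call up. It gives the time, the measured TCP pose, the force and the opening at its end, in the units of the state.
- robot.read_state(): the state, without advancing time (a new reading comes with each control period).
- imaging.read_camera(name): name is "side" or "top" or "wrist"; returns the picture (384x512x3 uint8, blue, green, red); there is no depth.
- imaging.camera_model(name): a dict with "K" (3x3 intrinsics, pixels), "position" and "orientation" of the camera in the world. Camera axes: x right, y down, z forward; pixel columns grow to the right and rows downward; lengths in m; the calibration is good to about 2 mm. A picture is of the moment at which its call begins: read the wrist's pose just before it. camera_model takes no time and is no camera call; for the wrist camera it gives the pose at the moment of the call.
- robot.close_job(): hands the job in, once; it reports no verdict.
Trained networks look in the newest picture that a camera, given by its name, has taken for a name from the list of things; names that differ only in an ending like _2 or _b are one class to them, and where a whole thing is asked for, a point or a joint stands for the part that bears it (a point fixed in the world has none). Each returns a list of dicts, best first, with "confidence" (0 to 1); they miss things now and then, are a little off and sometimes report something else, mostly with a low value. They report only what shows in the picture. A call takes as long as a camera call.
- models.outline_of(camera, thing): "pixels" (384x512 bool, what is visible of it) and "pixel" ([column, row] in pixels, amid what is visible of it).
The state is a dict: "t": time; "q": joint angles; "dq": joint speeds; "joint_torque": joint torques, N m; "tool_pos": TCP position; "orientation": TCP orientation; "force": force on the tool from outside, world axes, zero at the start; "wrist_torque": the same for the moment, N m; "opening": finger opening in m.
Only numpy, scipy, OpenCV 4.12 (cv2) and the standard library are available. Lean on these libraries where they do the work, as an engineer would, in place of code of your own. Each camera call takes 0.05 s, during which the arm holds its last target.

## Task

Tighten the board-bonding clamp on the repair bench: take the red-handled steel turning bar out of the tool block, stand it in one of the holes of the blue collar, and push the collar round clockwise (seen from above); where the claws of the clamp stop the bar, move it back to another hole and go on until the yellow line on the collar points at the white post on the clamp's base. Turn the collar with the bar alone, never touching the clamp with the gripper, and leave the bar standing upright in a hole of the collar.

Things in the scene. Friction and masses are not known exactly. Their poses are not given: they have to be found in the camera images.
- press: The bonding clamp, fixed: dark steel base 200 (x) by 236 (y) by 20 mm, green board and aluminium plate on it, spindle 29 mm thick up to 116 mm, blue collar 150 mm across. Origin: on the collar's axis at bench height; z up; -x faces the robot within 20 degrees. A white post 14 mm square, 66 mm high, stands at -x, 89 mm from the axis.
- left_claw (a point): Point on top of one of two fixed aluminium claws that reach over the collar along the clamp's +y and -y, each 48 mm wide, from 111 to 40 mm from the axis, underside 86, top 104 mm over the bench (screw head 107). They cover the holes below and stop the bar: in a hole it travels only 59 degrees either side of -x. This point: on +y, 60 mm from the axis, 104 mm up.
- collar_top (a point): Centre of the blue collar's top face, on its axis, 79 mm over the bench at joint value 0, sinking 1.6 mm per rad; its x axis points along the yellow line. In the top are 8 round blind holes, 16 mm wide, 28 mm deep, each with a white dot outside it, centres 58 mm from the axis, 45 degrees apart, the yellow line midway between two of them.
- collar (a joint): Turn of the collar in rad, growing clockwise from above. At value q the yellow line lies at angle -q from the clamp's +x (counter-clockwise positive), the holes at -q + 22.5 + 45 k degrees. It starts at 0.24 to 0.76; at 3.14 the line points at the white post; end stop at 3.26. Friction 0.12 N m (2 N at a hole); it stays where it is left.
- bar_grip (a point): Turning bar, loose, about 0.14 kg, 125 mm long: steel, 12 mm thick, foot tapered over 7 mm to 6 mm; red sleeve at the top, 18 mm thick, 52 mm long. Point to grip: on the axis in the sleeve, 95 mm above the foot; z up the bar. It starts upright, this point 105 mm over the bench, in a hole 50 mm deep of the black tool block.
- rack: Black tool block, fixed, 70 (x) by 190 (y) by 60 mm high, origin at the centre of its underside, turned up to 17 degrees. Three holes along its y, 60 mm apart, the middle one at its centre, hold the turning bar and two tools not needed, a blue-handled nut driver and a green-capped black scraper, tops 130 and 128 mm over the bench, in any order.

How it is judged:
By the outcome, as a careful person would: the job done as asked, in the order asked, and still so for the second after the job is handed in, with the robot touching nothing.
It also fails if it takes over 58 s, if anything falls off the work surface, if the arm or the gripper's body presses on something with over 40 N, if the wrist force passes 120 N, or if a joint passes its speed limit or range.

## Working session

There is one attempt and no reset: what is moved stays moved. The work goes in short steps, Python scripts to look and compute and a tool call to move; the robot and the scene stay as the last step left them, time stands still between calls to the robot, and variables do not carry over. Pictures are saved under pics/ and viewed, and the job is handed in when it is done.

Besides the shell and the picture viewer there is one more tool, called after ">>>" as name(argument=value, ...) on one line, values as JSON. carry_out: Moves the arm, as the interface text tells. Its arguments: {"type":"object","properties":{"motion":{"type":"array","items":{"type":"number"}},"squeeze":{"type":"number"}},"required":["motion"]}

```bash
ls; mkdir -p pics
python3 - <<'E'
from plant import robot, imaging, models
import cv2
print(robot.read_state(), robot.tips_ahead)
for n in ["side","top","wrist"]:
    m=imaging.camera_model(n); print(n,m)
    cv2.imwrite(f"pics/a_{n}.png",imaging.read_camera(n))
E
```

```text
pics
{'t': 0.0, 'q': array([ 1.18059344e+00,  1.31149952e-01,  1.48927600e+00, -2.55862882e-05,
        1.52298791e+00, -8.54100541e-02]), 'dq': array([ 0.00142472, -0.00136597,  0.00012859, -0.0001184 , -0.00020515,
        0.00094246]), 'joint_torque': array([-1.09186709e-03, -5.59843862e+01, -4.91757560e+01,  7.66703929e-02,
        3.57053080e-02, -2.15702044e-04]), 'tool_pos': array([0.17984757, 0.57185411, 0.23659591]), 'orientation': array([-1.55930562,  0.23959206, -0.23895499]), 'force': array([0.23783185, 0.80359481, 0.83287122]), 'wrist_torque': array([ 0.02302518,  0.01904677, -0.01835952]), 'opening': 0.09335124600613395} 0.019
side {'K': array([[375.68851939,   0.        , 252.3819839 ],
       [  0.        , 375.68851939, 194.61488169],
       [  0.        ,   0.        ,   1.        ]]), 'position': array([ 0.21964346, -0.67910372,  0.6583093 ]), 'orientation': array([-2.21160179,  0.53224191, -0.23239494])}
top {'K': array([[435.40100186,   0.        , 256.71919019],
       [  0.        , 435.40100186, 191.97217093],
       [  0.        ,   0.        ,   1.        ]]), 'position': array([ 0.4725726 , -0.08874424,  0.99606088]), 'orientation': array([-2.15254153,  2.20076319, -0.07491178])}
wrist {'K': array([[271.67182596,   0.        , 255.04928851],
       [  0.        , 271.67182596, 194.90876021],
       [  0.        ,   0.        ,   1.        ]]), 'position': array([0.10092741, 0.59587333, 0.38375901]), 'orientation': array([2.32843496, 1.70864497, 0.25444361])}
```

View pics/a_top.png

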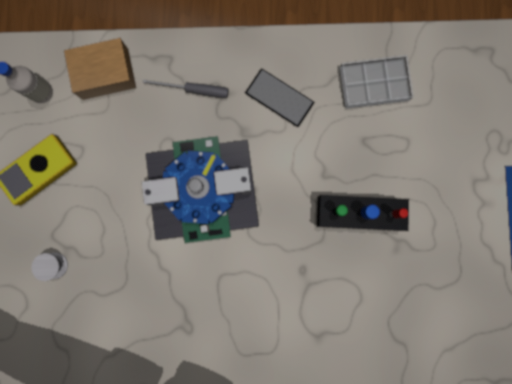

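View pics/a_side.png

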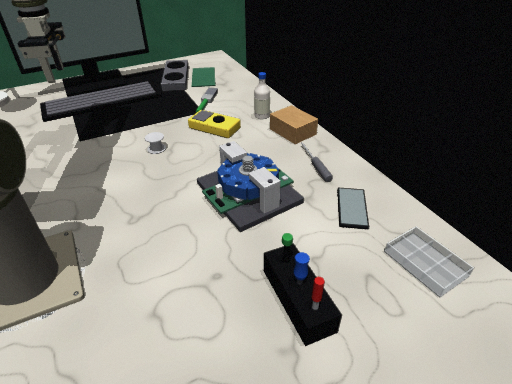

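View pics/a_wrist.png

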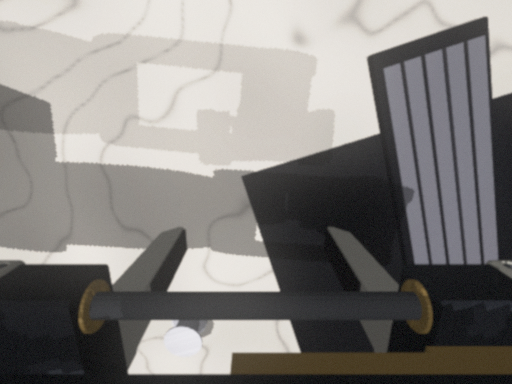

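Top view: clamp around (197,187), with the yellow line pointing up-right. The tool block is at (363,213), and the red bar is in its right-hand hole at (403,213). Next I'll localise these.

```bash
cat > h.py <<'E'
from plant import robot, imaging, models
import numpy as np, cv2
from scipy.spatial.transform import Rotation as R
def ray(cam,px,m=None):
    m=m or imaging.camera_model(cam)
    d=R.from_rotvec(m["orientation"]).as_matrix()@np.linalg.inv(m["K"])@np.array([px[0],px[1],1.])
    return np.array(m["position"]),d
def atz(cam,px,z,m=None):
    p,d=ray(cam,px,m); return p+d*(z-p[2])/d[2]
def proj(cam,X,m=None):
    m=m or imaging.camera_model(cam)
    c=R.from_rotvec(m["orientation"]).as_matrix().T@(np.array(X)-m["position"]); u=m["K"]@c; return u[:2]/u[2]
def tri(obs):
    A=np.zeros((3,3));b=np.zeros(3)
    for p,d in obs:
        d=d/np.linalg.norm(d);P=np.eye(3)-np.outer(d,d);A+=P;b+=P@p
    return np.linalg.solve(A,b)
E
python3 - <<'E'
from h import *
ts=imaging.read_camera("top")
cv2.imwrite("pics/b.png",cv2.resize(ts[120:250,130:270],None,fx=5,fy=5,interpolation=cv2.INTER_CUBIC)[:600])
im2=imaging.read_camera("side")
cv2.imwrite("pics/b2.png",cv2.resize(im2[130:230,190:310],None,fx=6,fy=6,interpolation=cv2.INTER_CUBIC))
for th in ["press","left_claw","collar_top","collar","bar_grip","rack"]:
  for c in ["top","side"]:
    for o in models.outline_of(c,th)[:2]:
        ys,xs=np.nonzero(o["pixels"]); 
        print(th,c,round(o["confidence"],2),np.round(o["pixel"],1),len(xs),xs.min(),xs.max(),ys.min(),ys.max(),np.round(cv2.minAreaRect(np.c_[xs,ys].astype(np.float32))[0],1),np.round(cv2.minAreaRect(np.c_[xs,ys].astype(np.float32))[2],1))
E
```

```text
press top 0.71 [200.9 186.9] 9969 142 258 136 242 [198. 189.] 82.4
press side 0.59 [244.3 187.9] 5427 197 303 141 230 [247.9 188.3] 43.6
left_claw top 0.78 [200.7 187.3] 9886 142 257 137 242 [198.2 189.2] 82.1
left_claw side 0.79 [249.6 185.6] 5416 197 303 141 230 [248.2 188. ] 43.4
collar_top top 0.88 [196.1 190.5] 3319 163 233 151 223 [198.1 186.9] 85.8
collar_top side 0.8 [242.3 175.4] 1525 217 278 153 199 [248.1 176.4] 76.0
collar top 0.93 [202.  193.9] 3305 163 234 151 222 [198.5 186.5] 85.6
collar side 0.92 [240.3 177.8] 1519 217 278 153 199 [248.5 176.5] 76.0
collar side 0.52 [247.6 186.7] 5422 198 302 142 230 [247.8 186.8] 45.0
bar_grip side 0.58 [318.4 293.1] 323 312 324 276 309 [317.1 292.5] 8.1
rack top 0.87 [356.3 211.7] 2585 316 408 194 230 [362.3 212. ] 2.3
rack side 0.88 [297.1 298.1] 3605 264 341 243 344 [301.1 291.9] 59.6
```

View pics/b.png

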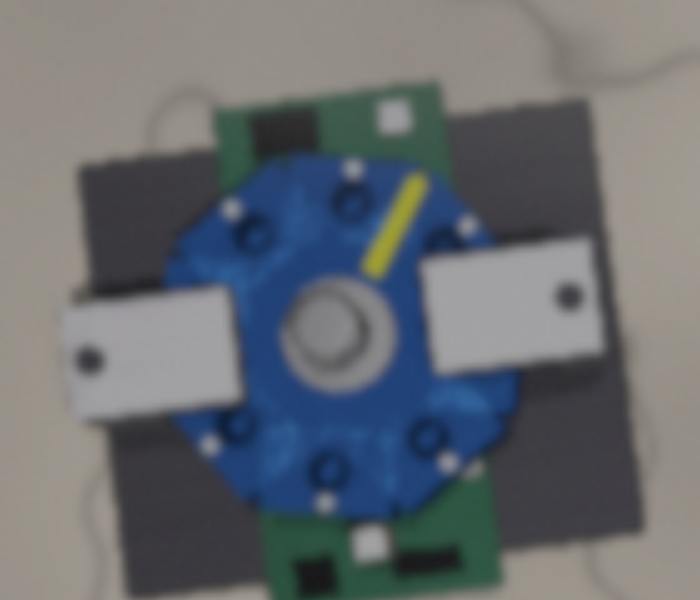

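View pics/b2.png

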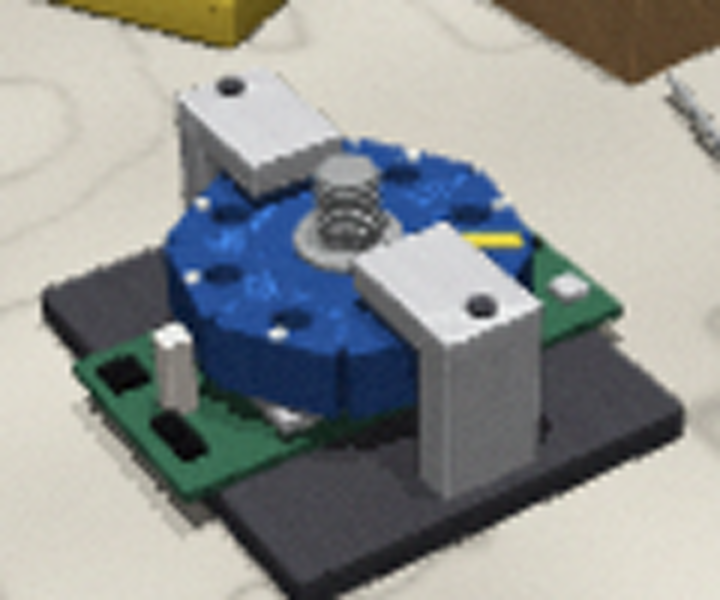

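```bash
cat > fit.py <<'E'
from h import *
from scipy.optimize import least_squares
T=lambda a:((a[0]+.5)/5-.5+130,(a[1]+.5)/5-.5+120)
S=lambda a:((a[0]+.5)/6-.5+190,(a[1]+.5)/6-.5+130)
pts=[]
def add(c,px,X): pts.append((c,np.array((T if c=="top" else S)(px)),X))
for px,X in [((232,287),(24,40,104)),((243,402),(-24,40,104)),((62,310),(24,111,104)),((80,420),(-24,111,104)),((421,260),(24,-40,104)),((435,374),(-24,-40,104)),((590,237),(24,-111,104)),((607,354),(-24,-111,104)),
 ((80,168),(100,118,20)),((588,98),(100,-118,20)),((643,530),(-100,-118,20)),((130,598),(-100,118,20)),((370,543),(-89,0,66))]: add("top",px,X)
for px,X in [((172,333),(-89,0,66)),((355,262),(-24,-40,104)),((440,222),(24,-40,104)),((432,345),(-24,-111,104)),((540,303),(24,-111,104)),((250,163),(-24,40,104)),((340,133),(24,40,104)),((180,97),(-24,111,104)),((272,68),(24,111,104)),
 ((45,293),(-100,118,20)),((683,405),(100,-118,20))]: add("side",px,X)
hol=[(255,234),(351,202),(238,427),(328,470),(428,438)]
M={c:imaging.camera_model(c) for c in ("top","side")}
def loc(p,X): 
    c,s=np.cos(p[2]),np.sin(p[2]); X=np.array(X)/1000.
    return np.array([p[0]+c*X[0]-s*X[1],p[1]+s*X[0]+c*X[1],X[2]])
def res(p,full=False):
    o={"top":p[3:5],"side":p[5:7]}
    r=[proj(c,loc(p,X),M[c])+o[c]-px for c,px,X in pts]
    r=np.array(r)
    if full: return r
    return np.r_[r.ravel(),p[3:7]*0.5]
s=least_squares(res,[0.48,0.05,0.1,0,0,0,0],loss="soft_l1")
p=s.x; print(np.round(p,4),np.degrees(p[2])); print(np.round(res(p,True),1).tolist())
# holes
for h in hol:
    w=atz("top",np.array(T(h))-p[3:5],0.078,M["top"])[:2]-p[:2]
    c_,s_=np.cos(-p[2]),np.sin(-p[2]); l=np.array([c_*w[0]-s_*w[1],s_*w[0]+c_*w[1]])
    a=np.degrees(np.arctan2(l[1],l[0])); print(round(np.hypot(*l)*1000,1),round(a,1), "q deg mod45",round((22.5-a)%45,1))
for e in [(421,180),(372,272)]:
    w=atz("top",np.array(T(e))-p[3:5],0.079,M["top"])[:2]-p[:2]; print("line",np.degrees(np.arctan2(w[1],w[0])-p[2]))
np.save("press.npy",p)
# bar
from h import *
o=models.outline_of
E
python3 fit.py
python3 - <<'E'
from h import *
im=imaging.read_camera("top"); im2=imaging.read_camera("side")
cv2.imwrite("pics/c.png",cv2.resize(im[185:240,310:415],None,fx=7,fy=7,interpolation=cv2.INTER_CUBIC))
cv2.imwrite("pics/c2.png",cv2.resize(im2[230:345,260:345],None,fx=5,fy=5,interpolation=cv2.INTER_CUBIC))
E
```

```text
[0.5598 0.0461 0.1072 1.228  0.469  0.7129 0.2791] 6.139668152059917
[[-0.4, -0.4], [0.0, -0.4], [-0.5, -0.6], [-1.6, 0.5], [0.2, 0.0], [0.2, 0.2], [0.5, 0.2], [0.0, -0.3], [-0.5, -0.9], [0.9, -0.3], [1.3, 0.9], [-0.8, 0.9], [0.2, 0.3], [-0.2, 0.2], [-1.1, -0.7], [0.7, -0.3], [2.1, 0.3], [0.5, 0.4], [0.2, 0.8], [0.6, 0.2], [-1.2, -0.3], [-1.5, -0.6], [-1.4, -0.5], [0.6, 0.3]]
57.5 33.5 q deg mod45 34.0
57.3 -10.6 q deg mod45 33.1
58.4 124.2 q deg mod45 33.3
57.2 167.3 q deg mod45 35.2
56.9 -147.1 q deg mod45 34.6
line -33.86901315975252
line -32.353815899947
```

View pics/c.png

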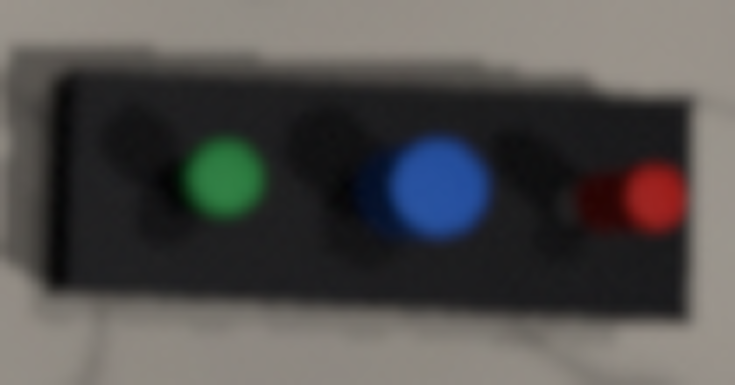

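View pics/c2.png

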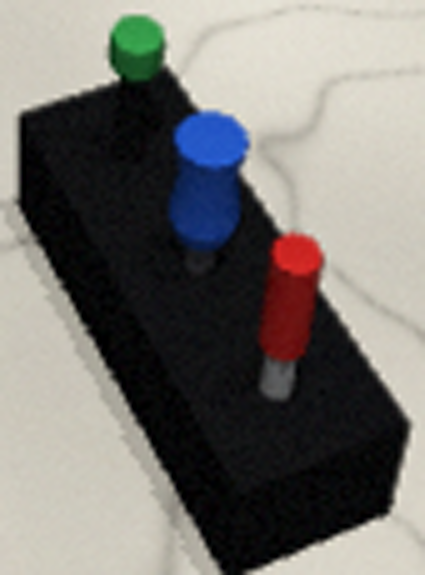

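Run:
```python
from h import *
p=np.load("press.npy")
t=np.array([(655.5)/7-.5+310,(198.5)/7-.5+185]); s=np.array([297.5/5-.5+260,255.5/5-.5+230])
print(t,s)
print("top raw",atz("top",t,.135),"corr",atz("top",t-p[3:5],.135)); print("side raw",atz("side",s,.135),"corr",atz("side",s-p[5:7],.135))
print(tri([ray("top",t),ray("side",s)]),tri([ray("top",t-p[3:5]),ray("side",s-p[5:7])]))
# where the shaft enters block
s2=np.array([277.5/5-.5+260,397/5-.5+230]); print("shaft@60 side",atz("side",s2,.06),atz("side",s2-p[5:7],.06))
# rack corners
for c in [(75,72),(690,98),(688,320),(48,292)]:
    print(atz("top",np.array([(c[0]+.5)/7-.5+310,(c[1]+.5)/7-.5+185]),.06))
st=robot.read_state(); print(R.from_rotvec(st["orientation"]).as_matrix().round(3))
m=imaging.camera_model("wrist");Rt=R.from_rotvec(st["orientation"]).as_matrix();print((Rt.T@(m["position"]-st["tool_pos"])).round(4),(Rt.T@R.from_rotvec(m["orientation"]).as_matrix()).round(3))
```

```text
[403.14285714 212.85714286] [319.  280.6]
top raw [ 0.49256304 -0.36861231  0.135     ] corr [ 0.49353861 -0.3662467   0.135     ]
side raw [ 0.49432281 -0.37097687  0.135     ] corr [ 0.49357825 -0.36993593  0.135     ]
[ 0.49373746 -0.36973008  0.13371498] [ 0.4943873  -0.3677365   0.13183364]
shaft@60 side [ 0.49119801 -0.3759796   0.06      ] [ 0.49037405 -0.3749016   0.06      ]
[ 0.53690555 -0.21718068  0.06      ]
[ 0.52468246 -0.40514988  0.06      ]
[ 0.45694481 -0.40123063  0.06      ]
[ 0.46968629 -0.20670455  0.06      ]
[[ 0.954  0.     0.3  ]
 [-0.3    0.     0.954]
 [-0.    -1.     0.   ]]
[-0.0825 -0.147  -0.0011] [[ 0.     0.956  0.295]
 [ 0.001 -0.295  0.956]
 [ 1.     0.    -0.001]]
```

```bash
cat > plan.py <<'E'
from h import *
def cur():
    st=robot.read_state(); Rm=R.from_rotvec(st["orientation"]).as_matrix()
    return st, np.array(st["tool_pos"]), Rm
def yaw(Rm): return np.degrees(np.arctan2(Rm[1,2],Rm[0,2]))
def level(Rm,zyaw):
    "desired rotation tool down with z at zyaw deg"
    a=np.radians(zyaw); return np.array([[np.sin(a),0,np.cos(a)],[-np.cos(a),0,np.sin(a)],[0,-1,0]])
def plan(wps,step=.045,ts=8.4,pos=None,Rm=None):
    "wps: list of (xyz,zyaw)"
    if pos is None: st,pos,Rm=cur()
    n=0;rows=[]
    for X,zy in wps:
        X=np.array(X);Rd=level(Rm,zy)
        k=int(np.ceil(max(np.linalg.norm(X-pos)/step,np.linalg.norm(np.degrees(R.from_matrix(Rm.T@Rd).as_rotvec()))/ts,1e-9)))
        rv=R.from_matrix(Rm.T@Rd).as_rotvec()/k; d=(X-pos)/k
        for i in range(k):
            rows.append(np.r_[(Rm.T@d)*1000,np.degrees(rv)]); Rm=Rm@R.from_rotvec(rv).as_matrix(); pos=pos+d
        rows.append(None)
    for r in rows:
        if r is None: print('--')
        else: print(np.round(r[:3]).astype(int),np.round(r[3:],1))
E
python3 - <<'E'
from plan import *
st,p,Rm=cur();print(p,yaw(Rm))
plan([((.40,.1,.24),30),((.492,-.369,.24),-4)])
E
```

```text
[0.18004701 0.57237627 0.23765391] 72.53737715083959
[ 29   0 -32] [-0.   3.5 -0. ]
[ 31   0 -30] [-0.   3.5 -0. ]
[ 33   0 -28] [-0.   3.5 -0. ]
[ 35   0 -26] [-0.   3.5 -0. ]
[ 36   0 -24] [-0.   3.5 -0. ]
[ 38   0 -22] [-0.   3.5 -0. ]
[ 39   0 -19] [-0.   3.5 -0. ]
[ 40   0 -17] [-0.   3.5 -0. ]
[ 41   0 -14] [-0.   3.5 -0. ]
[ 42   0 -12] [-0.   3.5 -0. ]
[42  0 -9] [-0.   3.5 -0. ]
[43  0 -6] [-0.   3.5 -0. ]
--
[ 41   0 -14] [-0.   3.1  0. ]
[ 42   0 -12] [-0.   3.1  0. ]
[ 42   0 -10] [-0.   3.1  0. ]
[43  0 -7] [-0.   3.1  0. ]
[43  0 -5] [-0.   3.1  0. ]
[43  0 -3] [-0.   3.1  0. ]
[43  0  0] [-0.   3.1  0. ]
[43  0  2] [-0.   3.1  0. ]
[43  0  4] [-0.   3.1  0. ]
[43  0  7] [-0.   3.1  0. ]
[42  0  9] [-0.   3.1  0. ]
--
```

>>> carry_out(motion=[0.029,0,-0.032,0,3.5,0,1,0.031,0,-0.03,0,3.5,0,1,0.033,0,-0.028,0,3.5,0,1,0.035,0,-0.026,0,3.5,0,1,0.036,0,-0.024,0,3.5,0,1], squeeze=30)

```text
t: 1.45
tool_pos: [0.2711, 0.3734, 0.2355]
orientation: [-1.518, 0.481, -0.48]
force: [1.4, -0.8, 0.8]
opening: 0.0933
```

>>> carry_out(motion=[0.038,0,-0.022,0,3.5,0,1,0.039,0,-0.019,0,3.5,0,1,0.04,0,-0.017,0,3.5,0,1,0.041,0,-0.014,0,3.5,0,1,0.042,0,-0.012,0,3.5,0,1])

```text
t: 1.95
tool_pos: [0.3646, 0.168, 0.2367]
orientation: [-1.444, 0.723, -0.727]
force: [0.8, 0.1, 0.1]
opening: 0.0928
```

Run:
```python
from plan import *
st,p,Rm=cur();print(st["t"],p,yaw(Rm),Rm[:,1])
plan([((.41,.05,.24),30),((.492,-.369,.24),-4)])
```

```text
1.95 [0.36460074 0.16796542 0.23668249] 36.75207950396299 [ 0.00306958  0.00101852 -0.99999477]
[ 41  -1 -11] [-0.1  2.3  0. ]
[ 41  -1 -10] [-0.1  2.3  0. ]
[41 -1 -8] [-0.1  2.3  0. ]
--
[ 40   0 -14] [-0.   3.4  0. ]
[ 41   0 -11] [-0.   3.4  0. ]
[42  0 -9] [-0.   3.4  0. ]
[42  0 -6] [-0.   3.4  0. ]
[43  0 -4] [-0.   3.4  0. ]
[43  0 -1] [-0.   3.4  0. ]
[43  0  1] [-0.   3.4  0. ]
[43  0  4] [-0.   3.4  0. ]
[42  0  6] [-0.   3.4  0. ]
[42  0  9] [-0.   3.4  0. ]
--
```

>>> carry_out(motion=[0.041,-0.001,-0.011,0,2.3,0,1,0.041,-0.001,-0.01,0,2.3,0,1,0.041,-0.001,-0.008,0,2.3,0,1,0.04,0,-0.014,0,3.4,0,1,0.041,0,-0.011,0,3.4,0,1])

```text
t: 2.45
tool_pos: [0.4278, -0.0425, 0.2416]
orientation: [-1.363, 0.91, -0.921]
force: [0.8, 0.4, -0.3]
opening: 0.0931
```

>>> carry_out(motion=[0.042,0,-0.009,0,3.4,0,1,0.042,0,-0.006,0,3.4,0,1,0.043,0,-0.004,0,3.4,0,1,0.043,0,-0.001,0,3.4,0,1,0.043,0,0.001,0,3.4,0,1])

```text
t: 2.95
tool_pos: [0.4662, -0.2636, 0.2432]
orientation: [-1.237, 1.14, -1.156]
force: [1.6, -0.2, 0.0]
opening: 0.0929
```

Run:
```python
from plan import *
st,p,Rm=cur();print(st["t"],p,yaw(Rm),Rm[:,1])
plan([((.492,-.369,.22),-4)])
m=imaging.camera_model("wrist"); cv2.imwrite("pics/d.png",imaging.read_camera("wrist"))
print([proj("wrist",(.4925,-.369,z),m) for z in (.135,.06)])
```

```text
2.95 [ 0.46621382 -0.26361836  0.24322413] 4.648478124071619 [ 1.30026915e-02  8.64667402e-05 -9.99915458e-01]
[36  8  6] [-0.2  2.9 -0. ]
[35  8  7] [-0.2  2.9 -0. ]
[35  8  9] [-0.2  2.9 -0. ]
--
[array([270.28906412, 289.60585139]), array([266.67623995, 255.08458065])]
```

View pics/d.png

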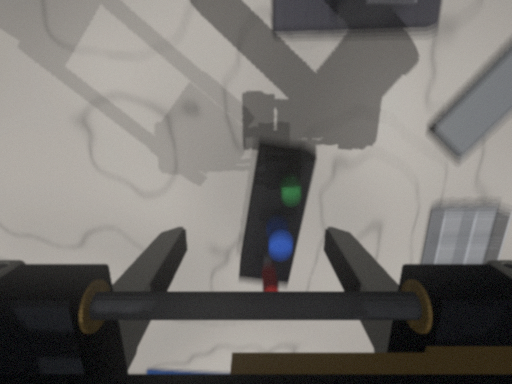

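Wrist view: the red sleeve is at about (270,280), close to the predicted (270,289), so the bar's position holds up. Moving over it.

>>> carry_out(motion=[0.036,0.008,0.006,0,2.9,0,1,0.035,0.008,0.007,0,2.9,0,1,0.035,0.008,0.009,0,2.9,0,1,0,0,0,0,0,0,1,0,0,0,0,0,0,1])

```text
t: 3.5
tool_pos: [0.4904, -0.3821, 0.2165]
orientation: [-1.159, 1.265, -1.28]
force: [-0.7, 1.1, -0.3]
opening: 0.0931
```

Run:
```python
from plan import *
st,p,Rm=cur();print(st["t"],p,yaw(Rm),Rm[:,1],st["force"])
plan([((.4925,-.369,.109),-4)],step=.04)
m=imaging.camera_model("wrist"); cv2.imwrite("pics/e.png",imaging.read_camera("wrist"))
cv2.imwrite("pics/e2.png",imaging.read_camera("top"))
print([proj("wrist",(.4925,-.369,z),m) for z in (.135,.06)])
```

```text
3.5 [ 0.49040579 -0.3821072   0.21645161] -5.054012517919971 [ 0.01111075 -0.00165604 -0.9999369 ] [-0.67329471  1.14728929 -0.31778298]
[-4 36  0] [-0.2 -0.4  0. ]
[-4 36  0] [-0.2 -0.4  0. ]
[-4 36  0] [-0.2 -0.4  0. ]
--
[array([255.45589107, 192.10536224]), array([254.66097629, 173.27383561])]
```

View pics/e.png

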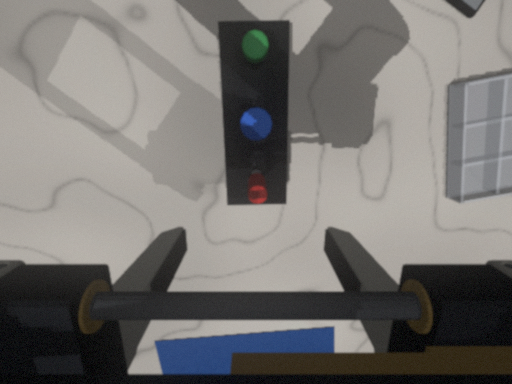

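View pics/e2.png

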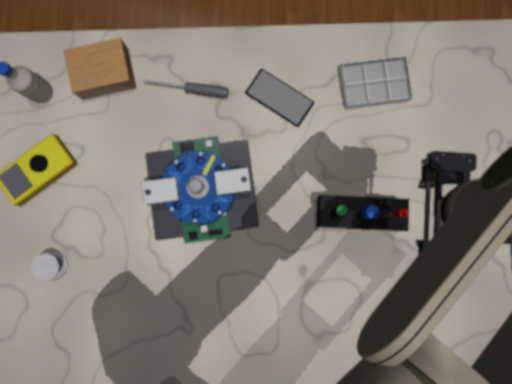

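Run:
```python
from plan import *
plan([((.4942,-.3705,.165),-4),((.4942,-.3705,.109),-4)],step=.03)
```

```text
[-6 26  1] [-0.3 -0.5  0. ]
[-6 26  1] [-0.3 -0.5  0. ]
--
[ 0 28  0] [ 0.  0. -0.]
[ 0 28  0] [ 0.  0. -0.]
--
```

>>> carry_out(motion=[-0.006,0.026,0.001,-0.3,-0.5,0,1,-0.006,0.026,0.001,-0.3,-0.5,0,1,0,0.028,0,0,0,0,1,0,0.026,0,0,0,0,1,0,0,0,0,0,0,1])

```text
t: 4.1
tool_pos: [0.4971, -0.3654, 0.1146]
orientation: [-1.178, 1.244, -1.263]
force: [-0.4, 0.2, -0.6]
opening: 0.0928
```

Run:
```python
from plan import *
st,p,Rm=cur();print(st["t"],p,yaw(Rm),Rm[:,1],st["force"])
plan([((.4942,-.3705,.108),-4)],step=.03)
m=imaging.camera_model("wrist"); cv2.imwrite("pics/f.png",imaging.read_camera("wrist"))
print([proj("wrist",(.4942,-.3705,z),m) for z in (.135,.06)])
```

```text
4.1 [ 0.49711864 -0.36538336  0.11458731] -3.4919554182867873 [ 0.0084909  -0.00728008 -0.99993745] [-0.40012854  0.23043611 -0.57972329]
[ 5  7 -3] [-0.5  0.5  0.4]
--
[array([251.10635228, 279.31888383]), array([251.61304411, 223.43561104])]
```

View pics/f.png

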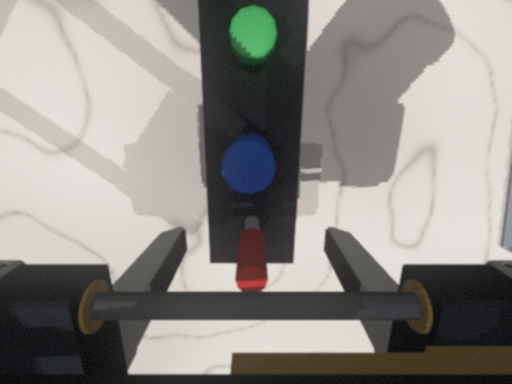

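The prediction matches: red top near (252,280) and shaft entry near (252,222). Correcting slightly, then closing.

>>> carry_out(motion=[0.005,0.007,-0.003,-0.5,0.5,0.4,1,0,0,0,0,0,0,1,0,0,0,0,0,0,-1,0,0,0,0,0,0,-1,0,0,0,0,0,0,-1], squeeze=30)

```text
t: 4.65
tool_pos: [0.4979, -0.3735, 0.1178]
orientation: [-1.174, 1.249, -1.271]
force: [1.0, 0.6, -0.5]
opening: 0.0735
```

>>> carry_out(motion=[0,0,0,0,0,0,-1,0,0,0,0,0,0,-1,0,0,0,0,0,0,-1,0,0,0,0,0,0,-1,0,0,0,0,0,0,-1])

```text
t: 5.15
tool_pos: [0.4982, -0.3738, 0.1186]
orientation: [-1.174, 1.248, -1.272]
force: [-0.5, -0.5, 0.6]
opening: 0.0336
```

Run:
```python
from plan import *
st,p,Rm=cur();print(st["t"],p,yaw(Rm),Rm[:,1],st["force"],st["opening"])
plan([((p[0],p[1],.24),yaw(Rm))],step=.04)
```

```text
5.15 [ 0.49820363 -0.37383608  0.11855468] -3.974801613775042 [ 0.01077956 -0.00877301 -0.99990341] [-0.47263294 -0.46383279  0.59385439] 0.033615857762993015
[  0 -30   0] [-0.2 -0.   0.1]
[  0 -30   0] [-0.2 -0.   0.1]
[  0 -30   0] [-0.2 -0.   0.1]
[  0 -30   0] [-0.2 -0.   0.1]
--
```

Run:
```python
from plan import *
st,p,Rm=cur()
plan([((.4942,-.3705,.107),-4)],step=.01)
```

```text
[-2  6 -2] [-0.3  0.   0.2]
[-2  6 -2] [-0.3  0.   0.2]
--
```

>>> carry_out(motion=[-0.003,0.008,-0.003,-0.5,0,0.5,-0.1,-0.001,0.004,-0.001,-0.1,0,0.1,-0.1,0,0,0,0,0,0,-0.1,0,0,0,0,0,0,-0.1,0,0,0,0,0,0,-0.1])

```text
t: 5.65
tool_pos: [0.4937, -0.3687, 0.1043]
orientation: [-1.173, 1.263, -1.256]
force: [0.3, -0.0, -0.5]
opening: 0.0416
```

Run:
```python
from plan import *
st,p,Rm=cur();print(st["t"],p,yaw(Rm),Rm[:,1],st["force"],st["opening"])
for i in range(3):
  imaging.read_camera("wrist"); s=robot.read_state(); print(s["tool_pos"],s["dq"].round(4))
```

```text
5.65 [ 0.49371928 -0.36871262  0.10433421] -3.971598019757379 [-0.00126044  0.00468438 -0.99998823] [ 0.27677227 -0.01349576 -0.51584963] 0.041639653282249924
[ 0.49375804 -0.36872783  0.10439389] [ 0.002  -0.0036 -0.0025 -0.0008  0.0011 -0.0005]
[ 0.49382822 -0.36881949  0.10454287] [-0.0006 -0.0021 -0.0015  0.0018 -0.0001 -0.0007]
[ 0.49392852 -0.36885666  0.10469211] [-0.0003 -0.0025 -0.002  -0.      0.001  -0.0005]
```

>>> carry_out(motion=[0.001,-0.001,0,0,0,0,-1,0,0,0,0,0,0,-1,0,0,0,0,0,0,-1,0,0,0,0,0,0,-1,0,0,0,0,0,0,-1])

```text
t: 6.3
tool_pos: [0.4941, -0.3703, 0.1064]
orientation: [-1.173, 1.262, -1.258]
force: [1.1, 0.2, -0.8]
opening: 0.0179
```

Run:
```python
from plan import *
st,p,Rm=cur();print(st["t"],p,yaw(Rm),Rm[:,1],st["force"],st["opening"])
m=imaging.camera_model("wrist"); cv2.imwrite("pics/g.png",imaging.read_camera("wrist"))
```

```text
6.3 [ 0.49413928 -0.37033064  0.1064412 ] -3.976935489018537 [ 1.05109960e-04  3.46798811e-03 -9.99993981e-01] [ 1.06424252  0.22149716 -0.79170303] 0.01788981649538985
```

View pics/g.png

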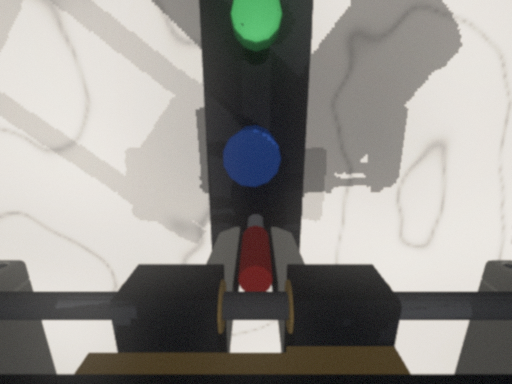

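Bar gripped (opening 17.9 mm). Lifting straight up.

>>> carry_out(motion=[0,-0.025,0,-0.2,0,0,-1,0,-0.028,0,0,0,0,-1,0,-0.028,0,0,0,0,-1,0,-0.028,0,0,0,0,-1,0,-0.028,0,0,0,0,-1], squeeze=45)

```text
t: 6.85
tool_pos: [0.4931, -0.3691, 0.2402]
orientation: [-1.176, 1.271, -1.249]
force: [-0.3, -0.5, -1.8]
opening: 0.0172
```

Run:
```python
from plan import *
st,p,Rm=cur();print(st["t"],p,yaw(Rm),Rm[:,1],st["force"],st["opening"])
pp=np.load("press.npy");print(pp)
a=np.radians(213.5)+pp[2]; H=pp[:2]+.058*np.array([np.cos(a),np.sin(a)]); print("hole",H)
plan([((.44,-.1,.245),60),((.43,H[1],.245),96)])
```

```text
6.85 [ 0.49307959 -0.36908156  0.24018993] -3.9740696537390376 [-0.00887959  0.0095596  -0.99991488] [-0.32095174 -0.54630925 -1.81719918] 0.01724100655284631
[0.55982076 0.04609898 0.10715742 1.22803559 0.46900989 0.71290566
 0.27912485]
hole [0.5151566  0.00909746]
[-33   0  -9] [ 0.  -8.  -0.1]
[-34   0  -4] [ 0.  -8.  -0.1]
[-34   0   1] [ 0.  -8.  -0.1]
[-34   0   5] [ 0.  -8.  -0.1]
[-33   0  10] [ 0.  -8.  -0.1]
[-31   0  14] [ 0.  -8.  -0.1]
[-29  -1  19] [ 0.  -8.  -0.1]
[-26  -1  22] [ 0.  -8.  -0.1]
--
[-13   0  18] [ 0.  -7.2 -0. ]
[-10   0  19] [ 0.  -7.2 -0. ]
[-8  0 20] [ 0.  -7.2 -0. ]
[-5  0 21] [ 0.  -7.2 -0. ]
[-2  0 22] [ 0.  -7.2 -0. ]
--
```

>>> carry_out(motion=[-0.033,0,-0.009,0,-8,0,-1,-0.034,0,-0.004,0,-8,0,-1,-0.034,0,0.001,0,-8,0,-1,-0.034,0,0.005,0,-8,0,-1,-0.033,0,0.01,0,-8,0,-1])

```text
t: 7.35
tool_pos: [0.4599, -0.2015, 0.2468]
orientation: [-1.446, 0.722, -0.719]
force: [0.8, 0.0, -0.9]
opening: 0.0171
```

>>> carry_out(motion=[-0.031,0,0.014,0,-8,0,-1,-0.029,0,0.019,0,-8,0,-1,-0.026,0,0.022,0,-8,0,-1,-0.013,0,0.018,0,-7.2,0,-1,-0.01,0,0.019,0,-7.2,0,-1])

```text
t: 7.85
tool_pos: [0.4282, -0.0508, 0.2466]
orientation: [-1.56, 0.176, -0.174]
force: [-0.7, -0.2, -0.8]
opening: 0.0176
```

Run:
```python
from plan import *
st,p,Rm=cur();print(st["t"],p,yaw(Rm),Rm[:,1],st["force"],st["opening"])
plan([((.44,0.009,.245),96)])
```

```text
7.85 [ 0.42819108 -0.05078283  0.24660444] 77.20078721569347 [-0.00103725  0.00351274 -0.99999329] [-0.68502469 -0.22839718 -0.79889826] 0.017564465279340503
[-1  1 20] [-0.1 -6.3 -0. ]
[ 2  1 20] [-0.1 -6.3 -0. ]
[ 4  1 20] [-0.1 -6.3 -0. ]
--
```

>>> carry_out(motion=[-0.001,0,0.02,0,-6.3,0,-1,0.002,0,0.02,0,-6.3,0,-1,0.004,0.001,0.018,0,-6.3,0,-1,0,0,0,0,0,0,-1,0,0,0,0,0,0,-1])

```text
t: 8.35
tool_pos: [0.4384, 0.0115, 0.2456]
orientation: [-1.565, -0.098, 0.099]
force: [0.0, -0.4, -1.9]
opening: 0.0172
```

Run:
```python
from plan import *
st,p,Rm=cur();print(st["t"],p,yaw(Rm),Rm[:,1],st["force"],st["opening"])
m=imaging.camera_model("wrist"); im=imaging.read_camera("wrist"); cv2.imwrite("pics/h.png",im)
cv2.imwrite("pics/h2.png",cv2.resize(im[:280,120:420],None,fx=2.6,fy=2.1,interpolation=cv2.INTER_CUBIC))
np.save("wm.npy",m,allow_pickle=True)
s=imaging.read_camera("side"); cv2.imwrite("pics/h3.png",cv2.resize(s[100:240,150:330],None,fx=4,fy=4,interpolation=cv2.INTER_CUBIC))
pp=np.load("press.npy")
for a in (213.5,168.5,123.5):
    b=np.radians(a)+pp[2]; H=pp[:2]+.058*np.array([np.cos(b),np.sin(b)]); print(a,H,proj("wrist",[*H,.078],m))
print("bar foot",proj("wrist",p+Rm@[0,.0964,0],m))
```

```text
8.35 [0.4384478  0.01150551 0.24561724] 97.21793186215106 [-7.30885023e-04  3.79809828e-03 -9.99992520e-01] [ 4.13501309e-04 -3.85951742e-01 -1.92457351e+00] 0.01719842488801285
213.5 [0.5151566  0.00909746] [246.08620034 241.1314838 ]
168.5 [0.5020744  0.05151728] [280.43338696 235.6237013 ]
123.5 [0.52281923 0.09076314] [307.85532303 253.48204988]
bar foot [256.26455285 202.92259778]
```

View pics/h.png

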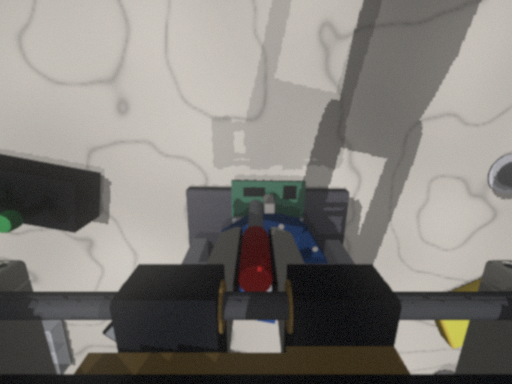

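View pics/h3.png

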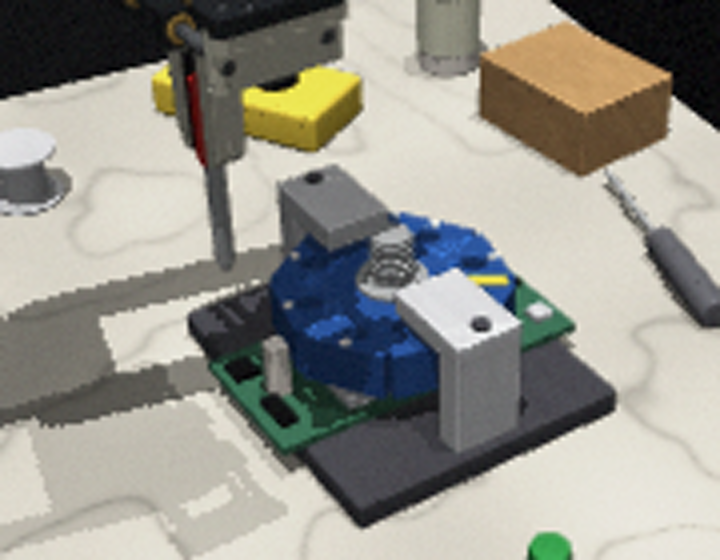

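Run:
```python
from plan import *
st,p,Rm=cur();print(p)
for d in (.0964,.06,.03,0):
    u=proj("side",p+Rm@[0,d,0]); print(d,u,((u-[150,100]+.5)*4-.5).round(1))
t=imaging.read_camera("top"); cv2.imwrite("pics/i.png",cv2.resize(t[110:250,130:270],None,fx=4.2,fy=4.2,interpolation=cv2.INTER_CUBIC))
for d in (.0964,.03): 
    u=proj("top",p+Rm@[0,d,0]); print((u-[130,110])*4.2)
```

```text
[0.43845103 0.01103897 0.24560378]
0.0964 [205.85316409 166.98697957] [224.9 269.4]
0.06 [204.41220497 153.93375466] [219.1 217.2]
0.03 [203.16391797 142.62588982] [214.2 172. ]
0 [201.85663271 130.78357705] [208.9 124.6]
[335.72624739 566.94183403]
[317.94437373 573.56652835]
```

View pics/i.png

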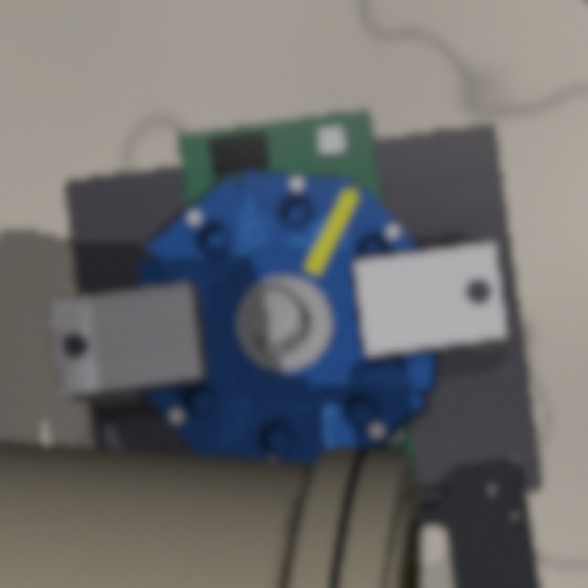

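Run:
```python
import cv2
s=cv2.imread("pics/h3.png"); cv2.imwrite("pics/i2.png",cv2.resize(s[100:300,150:350],None,fx=3,fy=3))
```

```text
(no output)
```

View pics/i2.png

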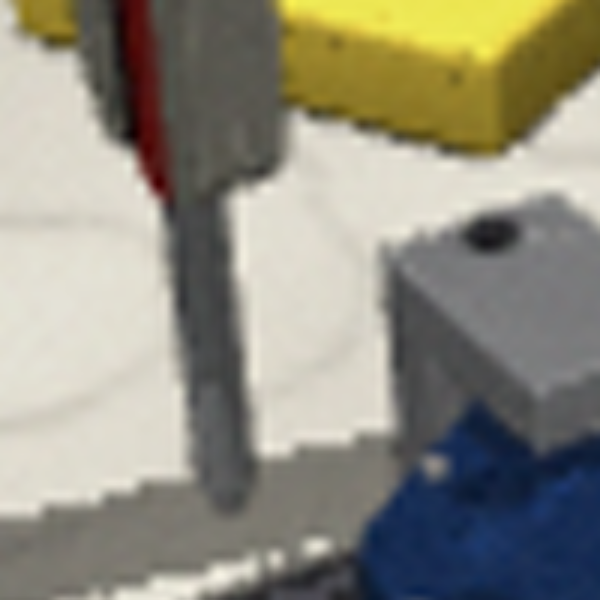

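Run:
```python
from plan import *
pp=np.load("press.npy")
for a in (213.5,168.5,123.5,33.5,-11.5):
    b=np.radians(a)+pp[2]; H=pp[:2]+.058*np.array([np.cos(b),np.sin(b)])
    u=proj("side",[*H,.0782])+pp[5:7]; print(a,H,"side crop",((u-[190,130]+.5)*6-.5).round(1), "top crop",((proj("top",[*H,.0782])+pp[3:5]-[130,120]+.5)*5-.5).round(1))
b=cv2.imread("pics/b2.png"); cv2.imwrite("pics/j.png",cv2.resize(b[150:400,150:550],None,fx=2,fy=2,interpolation=cv2.INTER_CUBIC))
```

```text
213.5 [0.5151566  0.00909746] side crop [290.5 317.4] top crop [430.7 438.9]
168.5 [0.5020744  0.05151728] side crop [221.4 272.5] top crop [330.7 472.2]
123.5 [0.52281923 0.09076314] side crop [228.8 212.9] top crop [237.5 425.1]
33.5 [0.60448492 0.0831005 ] side crop [399.7 173.2] top crop [254.1 233.1]
-11.5 [0.61756712 0.04068068] side crop [469.4 213.1] top crop [353.2 200.4]
```

View pics/j.png

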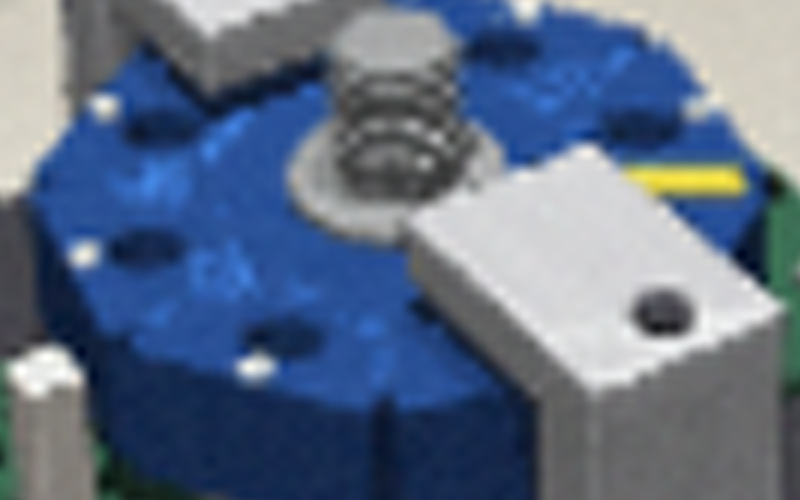

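Run:
```python
from plan import *
st,p,Rm=cur();print(st["t"],p,yaw(Rm))
plan([((.516,.009,.225),96),((.516,.009,.19),96)],step=.028)
```

```text
8.5 [0.43850088 0.01085808 0.24567752] 97.15263088735556
[26  7 -4] [-0.1  0.4 -0. ]
[26  7 -4] [-0.1  0.4 -0. ]
[26  7 -3] [-0.1  0.4 -0. ]
--
[ 0 18  0] [-0.  0. -0.]
[ 0 18  0] [-0.  0. -0.]
--
```

>>> carry_out(motion=[0.026,0.007,-0.004,-0.1,0.4,0,-1,0.026,0.007,-0.004,-0.1,0.4,0,-1,0.026,0.007,-0.003,-0.1,0.4,0,-1,0,0.018,0,0,0,0,-1,0,0.014,0,0,0,0,-1])

```text
t: 9.0
tool_pos: [0.5219, 0.004, 0.194]
orientation: [-1.573, -0.076, 0.066]
force: [-0.1, 0.2, -1.0]
opening: 0.0172
```

>>> carry_out(motion=[0,0,0,0,0,0,-1,0,0,0,0,0,0,-1,0,0,0,0,0,0,-1,0,0,0,0,0,0,-1,0,0,0,0,0,0,-1])

```text
t: 9.5
tool_pos: [0.5204, 0.0026, 0.1938]
orientation: [-1.573, -0.072, 0.065]
force: [0.3, -0.7, -0.6]
opening: 0.0178
```

```bash
cat > look.py <<'E'
import sys
from plan import *
tag=sys.argv[1]; fd=.0964
st,p,Rm=cur();print(st["t"],p.round(4),"yaw",round(yaw(Rm),2),Rm[:,1].round(4),"F",st["force"].round(1),"op",st["opening"])
pp=np.load("press.npy")
F=p+Rm@[0,fd,0]; d=F[:2]-pp[:2]; print("foot",F.round(4),"local ang",round(np.degrees(np.arctan2(d[1],d[0])-pp[2])%360,1),"r",round(np.hypot(*d)*1000,1))
s=imaging.read_camera("side"); cv2.imwrite(f"pics/{tag}_s.png",cv2.resize(s[110:220,190:310],None,fx=5,fy=5,interpolation=cv2.INTER_CUBIC))
print("foot side crop",((proj("side",F)+pp[5:7]-[190,110]+.5)*5-.5).round(1))
if len(sys.argv)>2:
    t=imaging.read_camera("top"); cv2.imwrite(f"pics/{tag}_t.png",cv2.resize(t[130:240,130:270],None,fx=5,fy=5,interpolation=cv2.INTER_CUBIC))
    print("foot top crop",((proj("top",F)+pp[3:5]-[130,130]+.5)*5-.5).round(1))
E
python3 look.py k t
python3 - <<'E'
from plan import *
plan([((.516,.009,.19),96)],step=.028)
E
```

```text
9.5 [0.5204 0.0026 0.1938] yaw 94.98 [ 0.0046 -0.0032 -1.    ] F [ 0.3 -0.7 -0.6] op 0.017770947461715387
foot [0.5208 0.0023 0.0974] local ang 222.2 r 58.6
foot side crop [256.6 337.9]
foot top crop [441.8 372.8]
[-4  4  7] [ 0.2 -1.   0.2]
--
```

View pics/k_s.png

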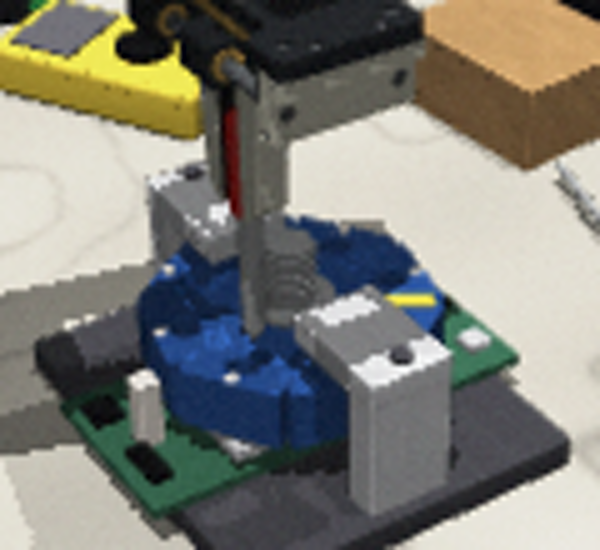

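View pics/k_t.png

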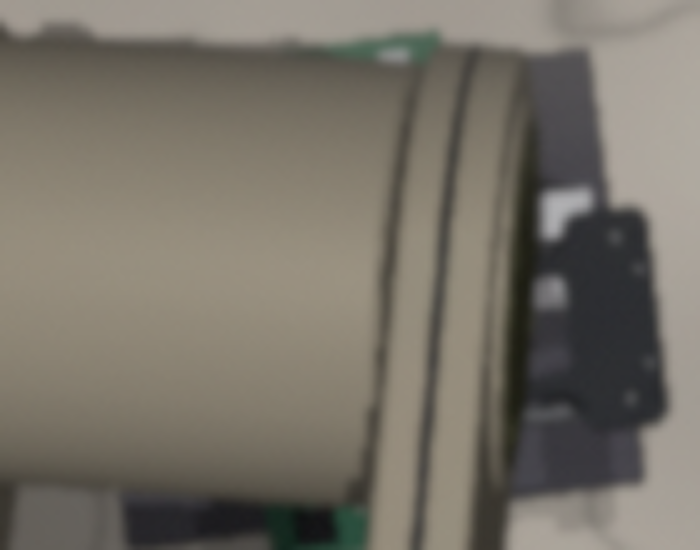

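Side view: the foot is at (256,332) over the collar, about 7 mm off the hole. Correcting.

>>> carry_out(motion=[-0.004,0.003,0.006,0.2,-1,0.2,-1,0,0,0,0,0,0,-1,0,0,0,0,0,0,-1,0,0,0,0,0,0,-1,0,0,0,0,0,0,-1])

```text
t: 10.1
tool_pos: [0.5156, 0.0092, 0.1909]
orientation: [-1.569, -0.085, 0.083]
force: [0.4, 0.2, -1.4]
opening: 0.0174
```

```bash
python3 look.py l
python3 - <<'E'
from plan import *
plan([((.516,.009,.19),96)],step=.028)
E
```

```text
10.1 [0.5156 0.0092 0.1909] yaw 96.11 [ 1.2e-03  3.0e-04 -1.0e+00] F [ 0.4  0.2 -1.4] op 0.017415612540147736
foot [0.5157 0.0092 0.0945] local ang 213.8 r 57.5
foot side crop [241.7 338. ]
[0 1 0] [-0.   0.1  0.1]
--
```

View pics/l_s.png

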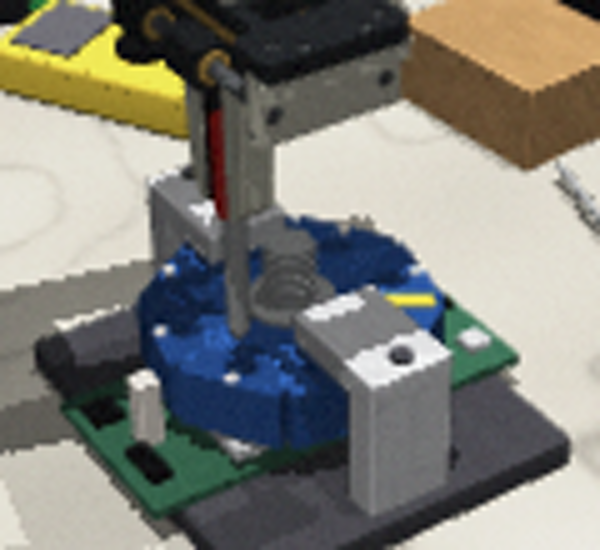

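>>> carry_out(motion=[0,0.007,0,0,0,0,-1,0,0.007,0,0,0,0,-1,0,0.007,0,0,0,0,-1,0,0.004,0,0,0,0,-1,0,0,0,0,0,0,-1])

```text
t: 10.65
tool_pos: [0.5152, 0.009, 0.1628]
orientation: [-1.569, -0.083, 0.084]
force: [-0.1, -0.2, -1.7]
opening: 0.0174
```

```bash
python3 look.py m
```

```text
10.65 [0.5152 0.009  0.1628] yaw 96.09 [-2.e-04  3.e-04 -1.e+00] F [-0.1 -0.2 -1.7] op 0.01741992348775108
foot [0.5152 0.0091 0.0664] local ang 213.5 r 58.0
foot side crop [242.9 382.8]
```

View pics/m_s.png

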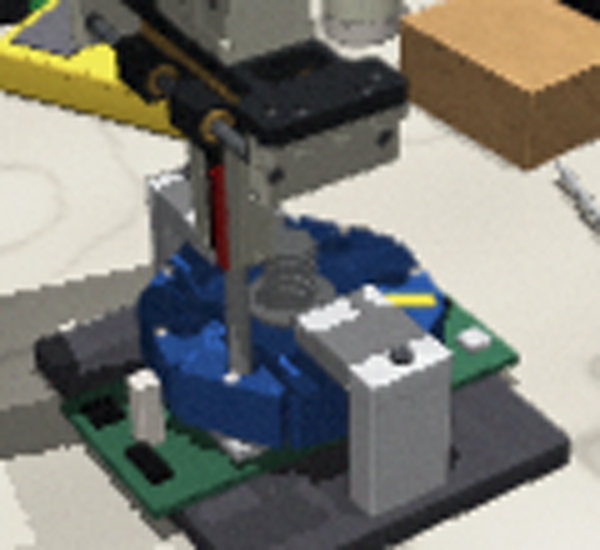

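No contact force, and the shaft's end is cut off at the hole rim near (240,368). It's entering, so I'm going deeper.

>>> carry_out(motion=[0,0.005,0,0,0,0,-1,0,0.005,0,0,0,0,-1,0,0.002,0,0,0,0,-1,0,0,0,0,0,0,-1,0,0,0,0,0,0,-1])

```text
t: 11.2
tool_pos: [0.5156, 0.009, 0.1505]
orientation: [-1.569, -0.084, 0.083]
force: [-1.1, -0.0, -0.8]
opening: 0.0174
```

```bash
python3 look.py n
```

```text
11.2 [0.5156 0.009  0.1505] yaw 96.1 [ 8.e-04  3.e-04 -1.e+00] F [-1.1 -0.  -0.8] op 0.017367437344611648
foot [0.5157 0.009  0.0541] local ang 213.9 r 57.6
foot side crop [244.8 401.4]
```

View pics/n_s.png

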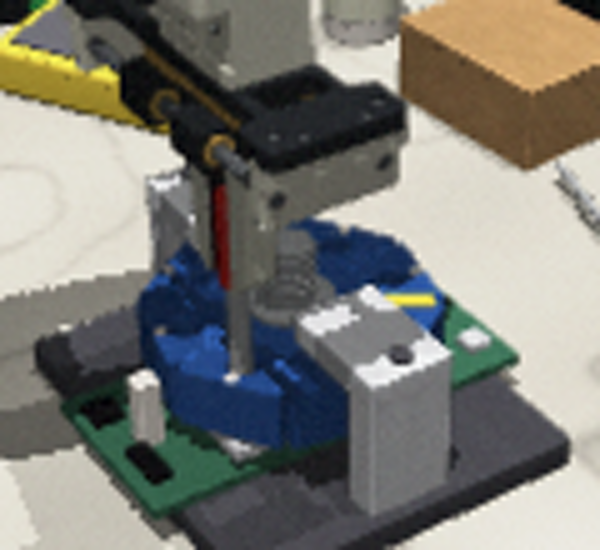

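```bash
cat > arc.py <<'E'
import sys
from plan import *
th1=float(sys.argv[1]); n=int(sys.argv[2]); z=float(sys.argv[3])
st,p,Rm=cur(); pp=np.load("press.npy"); C=pp[:2]+R.from_euler('z',pp[2]).apply([.0005,0,0])[:2]
d=p[:2]-C; th0=np.degrees(np.arctan2(d[1],d[0])-pp[2])%360; print("th0",th0,"r",np.hypot(*d),"yaw",yaw(Rm))
for i in range(1,n+1):
    a=np.radians(th0+(th1-th0)*i/n)+pp[2]; X=np.r_[C+.058*np.array([np.cos(a),np.sin(a)]),p[2] if False else z]
    zz=cur()[1][2]+(z-cur()[1][2])*i/n; X[2]=zz
    rv=R.from_matrix(Rm.T@level(Rm,96.14)).as_rotvec(degrees=True)
    print(((Rm.T@(X-p))*1000).round(1),rv.round(1)); p=X; Rm=level(Rm,96.14)
E
python3 arc.py 185 5 0.150
```

```text
th0 213.61092536047255 r 0.0580956022663007 yaw 96.09320130387874
[-2.9  0.1  5. ] [-0.  -0.   0.1]
[-2.4  0.1  5.2] [0. 0. 0.]
[-1.9  0.1  5.5] [0. 0. 0.]
[-1.4  0.1  5.6] [0. 0. 0.]
[-0.8  0.1  5.7] [0. 0. 0.]
```

>>> carry_out(motion=[-0.003,0,0.005,0,0,0,-1,-0.0025,0,0.005,0,0,0,-1,-0.002,0,0.0055,0,0,0,-1,-0.0015,0,0.0055,0,0,0,-1,-0.001,0,0.0055,0,0,0,-1])

```text
t: 11.75
tool_pos: [0.5032, 0.0345, 0.1515]
orientation: [-1.572, -0.086, 0.079]
force: [2.1, -2.7, -1.7]
opening: 0.0173
```

```bash
python3 look.py o; python3 arc.py 155 5 0.1495
```

```text
11.75 [0.5032 0.0345 0.1515] yaw 96.03 [ 0.0043 -0.0026 -1.    ] F [ 2.1 -2.7 -1.7] op 0.017335692221707978
foot [0.5036 0.0342 0.0551] local ang 185.8 r 57.5
foot side crop [203.  379.5]
th0 184.44796936229685 r 0.058411005866697105 yaw 96.04317858964377
[0.2 0.4 6. ] [ 0.1 -0.1  0.2]
[0.5 0.4 5.9] [0. 0. 0.]
[1.1 0.4 5.9] [0. 0. 0.]
[1.7 0.4 5.7] [0. 0. 0.]
[2.2 0.4 5.5] [0. 0. 0.]
```

View pics/o_s.png

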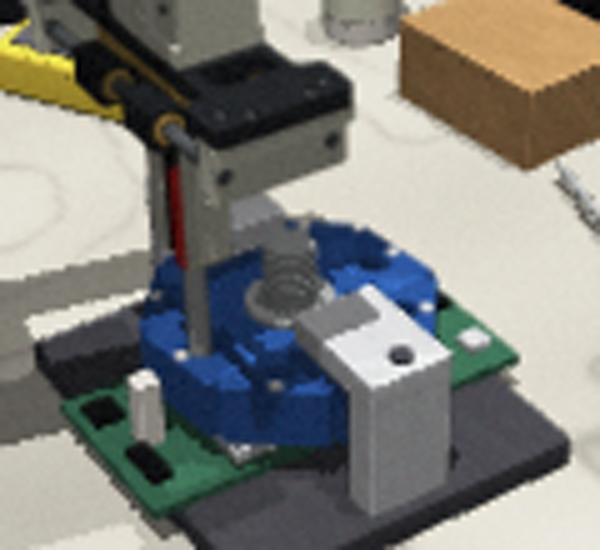

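The collar is turning: the dots have moved and the yellow line is now under the claw, with 2.7 N push-back. Continuing.

>>> carry_out(motion=[0,0.0005,0.006,0.1,0,0.2,-1,0.0005,0.0005,0.006,0,0,0,-1,0.001,0.0005,0.006,0,0,0,-1,0.0015,0.0005,0.0055,0,0,0,-1,0.002,0.0005,0.0055,0,0,0,-1])

```text
t: 12.3
tool_pos: [0.5057, 0.0666, 0.1497]
orientation: [-1.571, -0.085, 0.081]
force: [2.2, -4.2, 0.3]
opening: 0.0176
```

```bash
python3 arc.py 127 5 0.148; python3 -c "
from plant import robot;s=robot.read_state();print(s['tool_pos'],s['force'])"
```

```text
th0 153.31432357308856 r 0.05834885374397692 yaw 96.04605495859875
[2.9 0.3 4.5] [ 0.1 -0.1  0.1]
[3.  0.3 4.4] [0. 0. 0.]
[3.4 0.3 4.1] [0. 0. 0.]
[3.8 0.3 3.8] [0. 0. 0.]
[4.1 0.3 3.4] [0. 0. 0.]
[0.50568057 0.06663054 0.14974287] [ 2.21952173 -4.17032931  0.34506195]
```

>>> carry_out(motion=[0.0025,0.0005,0.0045,0.1,0,0.1,-1,0.003,0.0005,0.0045,0,0,0,-1,0.0035,0,0.004,0,0,0,-1,0.004,0,0.0035,0,0,0,-1,0.003,0,0.002,0,0,0,-1])

```text
t: 12.8
tool_pos: [0.5208, 0.0879, 0.1484]
orientation: [-1.571, -0.083, 0.084]
force: [0.6, -4.2, 0.7]
opening: 0.0171
```

```bash
python3 arc.py 127 2 0.148; python3 look.py p t
```

```text
th0 127.31006963236308 r 0.05750231571126298 yaw 96.05608933703635
[-0.2  0.2  0.5] [ 0.1 -0.1 -0. ]
[0.1 0.2 0.1] [0. 0. 0.]
12.8 [0.5208 0.0879 0.1484] yaw 96.06 [-6.0e-04 -1.9e-03 -1.0e+00] F [ 0.6 -4.2  0.7] op 0.017104248333638578
foot [0.5207 0.0877 0.052 ] local ang 127.1 r 57.1
foot side crop [192.  320.9]
foot top crop [256.3 382.8]
```

View pics/p_s.png

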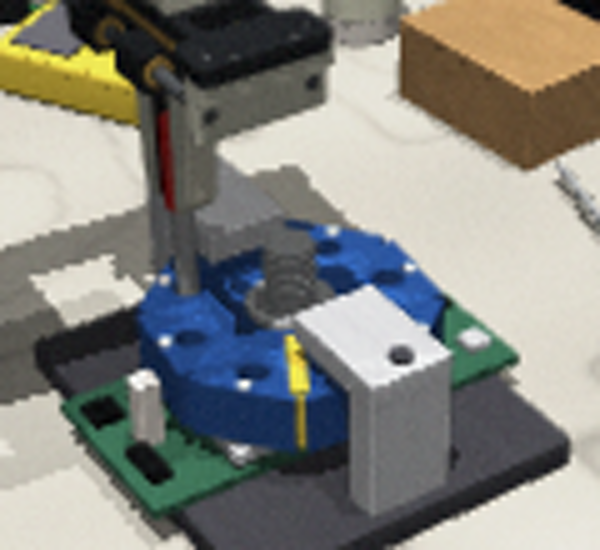

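>>> carry_out(motion=[0,-0.003,-0.001,0.1,0,0,-1,0,-0.01,0,0,0,0,-1,0,-0.012,0,0,0,0,-1,0,-0.012,0,0,0,0,-1,0,-0.01,0,0,0,0,-1])

```text
t: 13.4
tool_pos: [0.5189, 0.0884, 0.1972]
orientation: [-1.565, -0.079, 0.088]
force: [0.5, 0.4, -1.6]
opening: 0.0173
```

```bash
python3 look.py q t
```

```text
13.4 [0.5189 0.0884 0.1972] yaw 96.09 [-0.0057  0.0038 -1.    ] F [ 0.5  0.4 -1.6] op 0.017267353411554595
foot [0.5183 0.0887 0.1008] local ang 128.1 r 59.5
foot side crop [181.9 246.4]
foot top crop [231.7 383.1]
```

View pics/q_s.png

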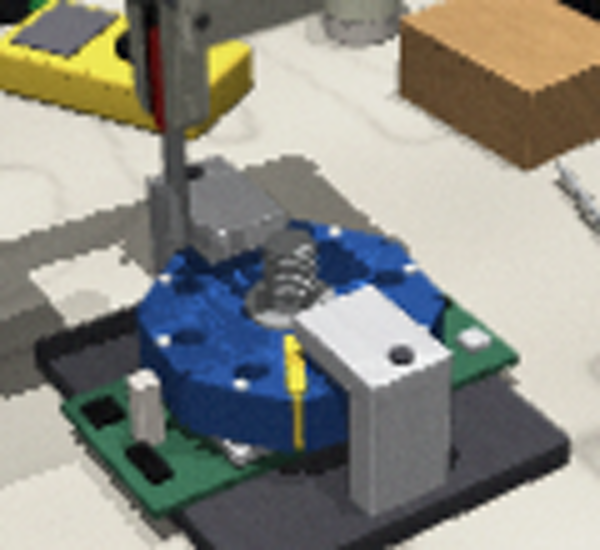

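View pics/q_t.png

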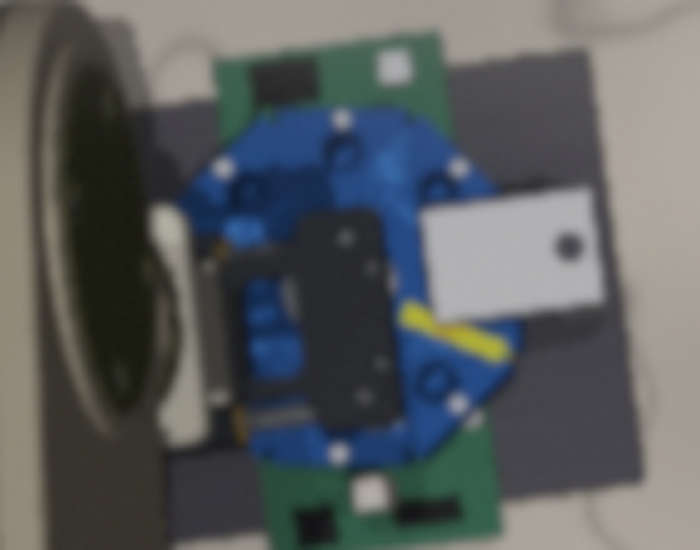

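```bash
cat > hol.py <<'E'
from plan import *
pp=np.load("press.npy")
def loc(w):
    d=R.from_euler('z',-pp[2]).apply(np.r_[w[:2]-pp[:2],0])*1000; return d[:2].round(1),round(np.degrees(np.arctan2(d[1],d[0]))%360,1),round(np.hypot(d[0],d[1]),1)
def top(c,z): u=(np.array(c)+.5)/5-.5+[130,130]; return loc(atz("top",u-pp[3:5],z))
def side(c,z): u=(np.array(c)+.5)/5-.5+[190,110]; return loc(atz("side",u-pp[5:7],z))
E
python3 - <<'E'
from hol import *
print(top((437,381),.0756)); print(side((252,371),.0756),side((188,338),.0756)); print(top((411,314),.0756),top((503,353),.0756))
for c in [(342,152),(437,188),(250,190)]: print(top(c,.0756))
E
```

```text
(array([-45.2, -34.8]), np.float64(217.6), np.float64(57.1))
(array([-45.3, -36.5]), np.float64(218.9), np.float64(58.2)) (array([-58.4,   5.4]), np.float64(174.7), np.float64(58.7))
(array([-15.5, -27.3]), np.float64(240.4), np.float64(31.4)) (array([-37.1, -64. ]), np.float64(239.9), np.float64(74.0))
(array([57.2, -6.4]), np.float64(353.6), np.float64(57.6))
(array([ 36.5, -44.8]), np.float64(309.2), np.float64(57.8))
(array([46.1, 34.5]), np.float64(36.8), np.float64(57.6))
```

```bash
cat > tgt.py <<'E'
import sys
from plan import *
pp=np.load("press.npy"); C=pp[:2]+R.from_euler('z',pp[2]).apply([.0005,0,0])[:2]
a=np.radians(float(sys.argv[1]))+pp[2]; X=np.r_[C+.058*np.array([np.cos(a),np.sin(a)]),float(sys.argv[2])]; print("tgt",X)
st,p,Rm=cur(); print(p)
plan([(X,96.14)],step=float(sys.argv[3]))
E
python3 tgt.py 218 .192 .02
```

```text
tgt [0.51869452 0.00576069 0.192     ]
[0.52000351 0.08839712 0.1982555 ]
[ -2   1 -16] [-0. -0. -0.]
[ -2   1 -16] [-0. -0. -0.]
[ -2   1 -16] [-0. -0. -0.]
[ -2   1 -16] [-0. -0. -0.]
[ -2   1 -16] [-0. -0. -0.]
--
```

>>> carry_out(motion=[-0.002,0.001,-0.017,0,0,0,-1,-0.002,0.001,-0.017,0,0,0,-1,-0.002,0.001,-0.017,0,0,0,-1,-0.002,0.001,-0.016,0,0,0,-1,-0.001,0.001,-0.013,0,0,0,-1])

```text
t: 14.0
tool_pos: [0.5195, 0.0078, 0.1936]
orientation: [-1.563, -0.086, 0.087]
force: [-0.1, 0.4, -0.8]
opening: 0.0173
```

>>> carry_out(motion=[0,0,0,0,0,0,-1,0,0,0,0,0,0,-1,0,0,0,0,0,0,-1,0,0,0,0,0,0,-1,0,0,0,0,0,0,-1])

```text
t: 14.5
tool_pos: [0.5193, 0.0082, 0.1931]
orientation: [-1.563, -0.084, 0.087]
force: [0.7, -0.4, -1.9]
opening: 0.017
```

```bash
python3 tgt.py 218 .19 .02; python3 look.py r
```

```text
tgt [0.51869452 0.00576069 0.19      ]
[0.51927505 0.00818723 0.19311645]
[-1  3 -2] [-0.4  0.1 -0.1]
--
14.5 [0.5193 0.0082 0.1931] yaw 96.25 [-0.002   0.0065 -1.    ] F [ 0.7 -0.4 -1.9] op 0.017039170809287983
foot [0.5191 0.0088 0.0967] local ang 216.3 r 55.2
foot side crop [248.  333.1]
```

>>> carry_out(motion=[-0.001,0.003,-0.002,-0.4,0,-0.1,-1,0,0,0,0,0,0,-1,0,0,0,0,0,0,-1,0,0,0,0,0,0,-1,0,0,0,0,0,0,-1])

```text
t: 15.05
tool_pos: [0.5184, 0.0066, 0.1898]
orientation: [-1.57, -0.087, 0.086]
force: [-0.4, 1.0, -1.5]
opening: 0.0176
```

```bash
python3 tgt.py 218 .19 .02; python3 look.py s
```

```text
tgt [0.51869452 0.00576069 0.19      ]
[0.51836862 0.00663905 0.18978357]
[ 0  0 -1] [0.1 0.2 0. ]
--
15.05 [0.5184 0.0066 0.1898] yaw 96.31 [ 7.e-04 -8.e-04 -1.e+00] F [-0.4  1.  -1.5] op 0.017596793654162838
foot [0.5184 0.0066 0.0934] local ang 217.6 r 57.2
foot side crop [249.  341.2]
```

View pics/s_s.png

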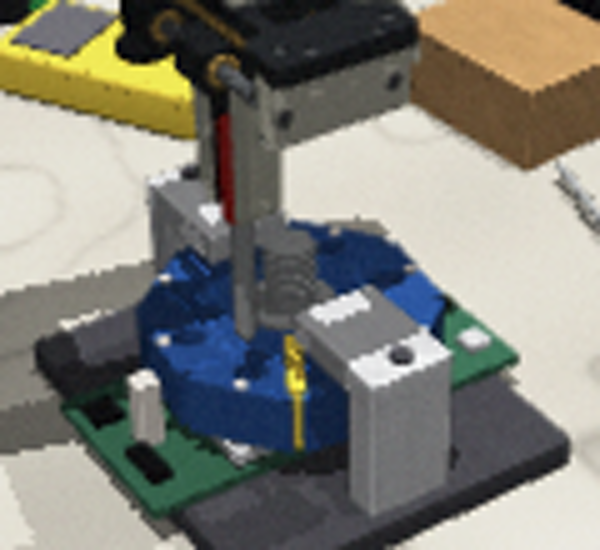

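The foot is at (247,337), directly above the hole at (252,371). Descending.

>>> carry_out(motion=[0,0.007,0,0,0,0,-1,0,0.007,0,0,0,0,-1,0,0.007,0,0,0,0,-1,0,0.004,0,0,0,0,-1,0,0,0,0,0,0,-1])

```text
t: 15.6
tool_pos: [0.5182, 0.0063, 0.162]
orientation: [-1.57, -0.086, 0.086]
force: [-0.2, -0.6, -1.8]
opening: 0.0174
```

```bash
python3 look.py u
```

```text
15.6 [0.5182 0.0063 0.162 ] yaw 96.29 [ 2.0e-04 -1.2e-03 -1.0e+00] F [-0.2 -0.6 -1.8] op 0.017420016577684348
foot [0.5182 0.0061 0.0656] local ang 217.7 r 57.7
foot side crop [250.9 385.5]
```

View pics/u_s.png

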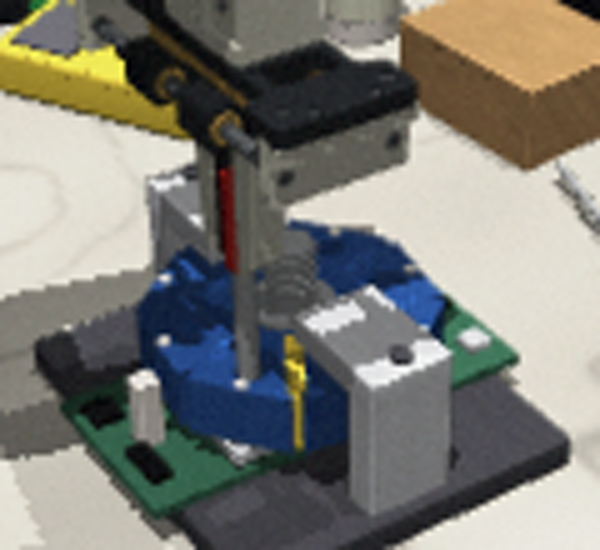

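>>> carry_out(motion=[0,0.006,0,0,0,0,-1,0,0.005,0,0,0,0,-1,0,0.004,0,0,0,0,-1,0,0,0,0,0,0,-1,0,0,0,0,0,0,-1])

```text
t: 16.15
tool_pos: [0.5184, 0.0062, 0.1462]
orientation: [-1.57, -0.087, 0.086]
force: [-1.0, -1.1, -0.1]
opening: 0.0174
```

```bash
python3 look.py v;python3 arc.py 187 5 0.147
```

```text
16.15 [0.5184 0.0062 0.1462] yaw 96.29 [ 7.0e-04 -1.2e-03 -1.0e+00] F [-1.  -1.1 -0.1] op 0.017429926443530225
foot [0.5185 0.0061 0.0498] local ang 217.9 r 57.5
foot side crop [252.5 409.4]
th0 217.49833735715353 r 0.057892896831922135 yaw 96.29056438516966
[-3.6 -0.2  5. ] [0.1 0.2 0. ]
[-2.9 -0.2  5.4] [0. 0. 0.]
[-2.3 -0.2  5.7] [0. 0. 0.]
[-1.7 -0.2  5.9] [0. 0. 0.]
[-1.1 -0.2  6.1] [0. 0. 0.]
```

>>> carry_out(motion=[-0.0035,0,0.005,0,0,0,-1,-0.003,0,0.0055,0,0,0,-1,-0.0025,0,0.0055,0,0,0,-1,-0.0015,0,0.006,0,0,0,-1,-0.001,0,0.006,0,0,0,-1])

```text
t: 16.7
tool_pos: [0.5038, 0.0332, 0.1471]
orientation: [-1.573, -0.088, 0.083]
force: [1.7, -2.5, -1.8]
opening: 0.0176
```

```bash
python3 look.py w;python3 arc.py 160 5 0.147
```

```text
16.7 [0.5038 0.0332 0.1471] yaw 96.22 [ 0.0035 -0.0037 -1.    ] F [ 1.7 -2.5 -1.8] op 0.017625228507156497
foot [0.5041 0.0329 0.0507] local ang 187.2 r 57.3
foot side crop [205.5 387.4]
th0 185.69232105409725 r 0.05801520378611259 yaw 96.24377161319333
[-0.3  0.   5.2] [0.2 0.1 0.2]
[0.2 0.  5.2] [0. 0. 0.]
[0.6 0.  5.2] [0. 0. 0.]
[1.1 0.  5.1] [0. 0. 0.]
[1.6 0.  5. ] [0. 0. 0.]
```

>>> carry_out(motion=[0,0,0.005,0.1,0,0.2,-1,0,0,0.005,0,0,0,-1,0.0005,0,0.005,0,0,0,-1,0.001,0,0.005,0,0,0,-1,0.0015,0,0.004,0,0,0,-1])

```text
t: 17.25
tool_pos: [0.5041, 0.0603, 0.1473]
orientation: [-1.571, -0.086, 0.086]
force: [0.7, -2.6, -0.1]
opening: 0.0171
```

```bash
python3 look.py x t;python3 arc.py 157 5 0.147
```

```text
17.25 [0.5041 0.0603 0.1473] yaw 96.26 [-0.     -0.0019 -1.    ] F [ 0.7 -2.6 -0.1] op 0.01706690816460226
foot [0.5041 0.0602 0.0509] local ang 159.7 r 57.4
foot side crop [184.5 358.7]
foot top crop [320.4 419.7]
th0 159.27980309803823 r 0.05813126298153503 yaw 96.29039825768987
[0.3 0.  0.4] [ 0.1  0.2 -0. ]
[0.2 0.  0.4] [0. 0. 0.]
[0.2 0.  0.4] [0. 0. 0.]
[0.2 0.  0.4] [0. 0. 0.]
[0.2 0.  0.4] [0. 0. 0.]
```

View pics/x_s.png

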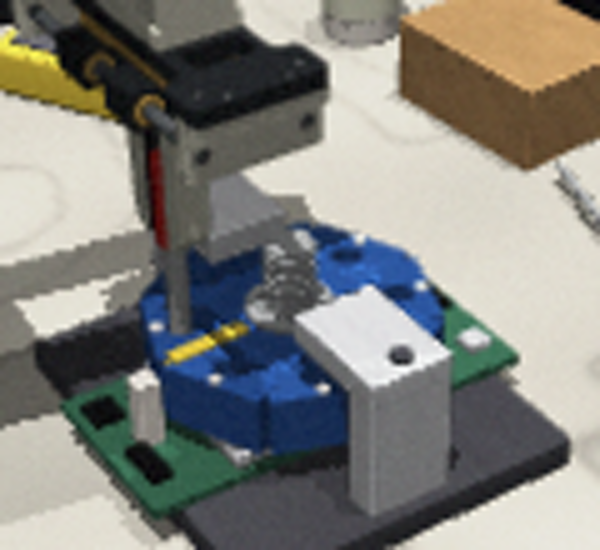

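View pics/x_t.png

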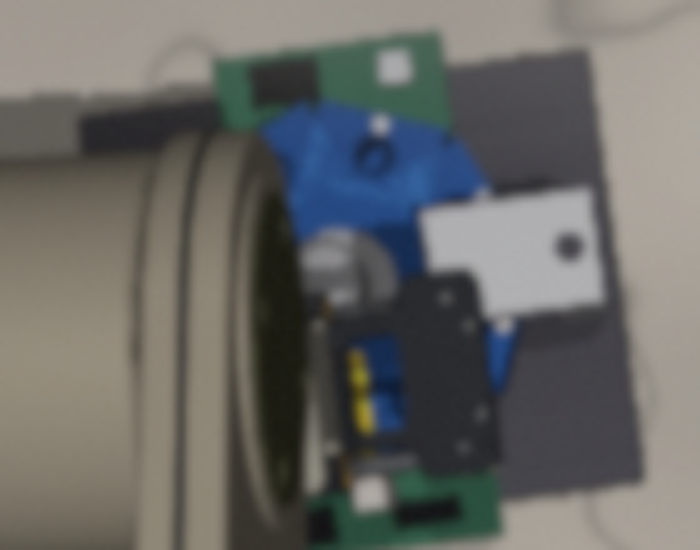

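Run:
```python
from hol import *
def ln(f,a,b):
    A,B=f(a,.074)[0],f(b,.074)[0]; d=B-A; print(A,B,"dir",np.degrees(np.arctan2(d[1],d[0]))%360)
ln(side,(246,327),(168,358)); ln(top,(356,352),(366,430)); print(top((373,157),.074))
for d in (175,180,185): pass
# automatic yellow fit, whole images
from plant import imaging
for cam,f in (("side",side),("top",top)):
    im=imaging.read_camera(cam); hsv=cv2.cvtColor(im,cv2.COLOR_BGR2HSV); m=cv2.inRange(hsv,(22,130,90),(36,255,255)); 
    roi=np.zeros_like(m); 
    (x0,y0)=(190,110) if cam=="side" else (130,130); roi[y0+20:y0+100,x0+20:x0+130]=1
    ys,xs=np.nonzero(m*roi); print(cam,len(xs),xs.min(),xs.max(),ys.min(),ys.max())
    W=np.array([loc(atz(cam,np.array([x,y])-(pp[5:7] if cam=="side" else pp[3:5]),.074))[0] for x,y in zip(xs,ys)])
    c=W.mean(0);u,s,v=np.linalg.svd(W-c); print("centroid",c,np.degrees(np.arctan2(c[1],c[0]))%360,"dir",np.degrees(np.arctan2(v[0,1],v[0,0]))%180)
```

```text
[-27.6  -1.3] [-74.4  -1.7] dir 180.4896955931292
[-28.4  -2. ] [-61.9  -2.3] dir 180.51308281751045
(array([ 53.6, -19.1]), np.float64(340.4), np.float64(56.9))
side 42 210 238 130 181
centroid [-42.38095238  33.92857143] 141.32056990437803 dir 73.70877411175312
top 24 201 203 201 216
centroid [-48.4125      -1.84166667] 182.17854626853412 dir 179.00706416468978
```

>>> carry_out(motion=[0.0005,0,0.0012,0.1,0.1,0,-1,0.0005,0,0.0012,0,0,0,-1,0,0,0,0,0,0,-1,0,0,0,0,0,0,-1,0,0,0,0,0,0,-1])

```text
t: 17.95
tool_pos: [0.5046, 0.0626, 0.1471]
orientation: [-1.568, -0.083, 0.085]
force: [1.5, -0.7, -2.2]
opening: 0.0173
```

```bash
python3 look.py y t;python3 arc.py 157 5 0.147
python3 - <<'E'
import cv2
t=cv2.imread("pics/y_t.png"); cv2.imwrite("pics/y_t2.png",cv2.resize(t[80:480,250:550],None,fx=1.5,fy=1.5))
t=cv2.imread("pics/y_s.png"); cv2.imwrite("pics/y_s2.png",cv2.resize(t[200:480,100:460],None,fx=2.1,fy=2.1))
E
```

```text
17.95 [0.5046 0.0626 0.1471] yaw 96.13 [-1.e-03  8.e-04 -1.e+00] F [ 1.5 -0.7 -2.2] op 0.017293046065244528
foot [0.5045 0.0627 0.0507] local ang 157.2 r 57.7
foot side crop [183.3 356.2]
foot top crop [314.7 418.9]
th0 157.37892194364727 r 0.05808549851024452 yaw 96.13670468259544
[0.1 0.  0. ] [-0.  -0.  -0.1]
[0.  0.  0.1] [0. 0. 0.]
[0.  0.  0.1] [0. 0. 0.]
[0.  0.  0.1] [0. 0. 0.]
[0.  0.  0.1] [0. 0. 0.]
```

View pics/y_s2.png

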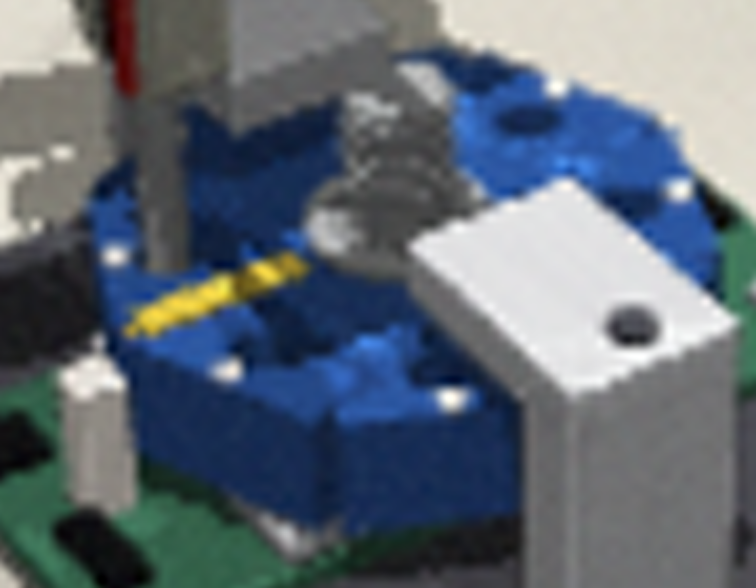

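View pics/y_t2.png

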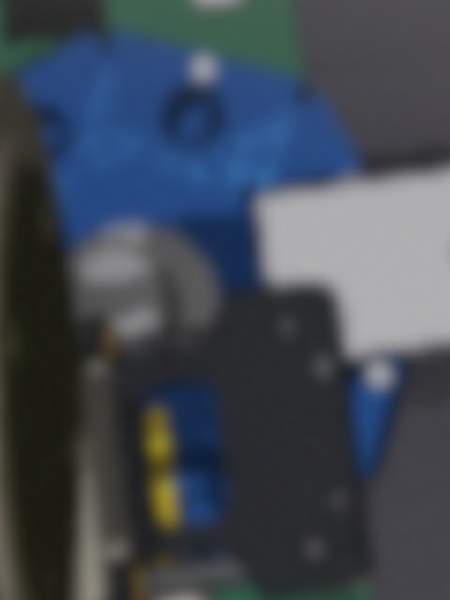

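Run:
```python
from hol import *
s=lambda x,y: side((x/2.1+100,y/2.1+200),.074)
def ln(A,B):
    d=B[0]-A[0]; print(A,B,"dir",np.degrees(np.arctan2(d[1],d[0]))%360)
ln(s(303,262),s(135,328)); ln(top((355.3,353.3),.074),top((361.3,426.7),.074))
for c in [(117,255),(228,370),(452,400),(680,190),(556,88),(530,120)]: r=s(*c); print(r,"q",(22.5-r[1])%45)
for c in [(192,115),(204,68),(379,375)]: r=top((c[0]/1.5+250,c[1]/1.5+80),.074); print(r,"q",(22.5-r[1])%45)
u=proj("side",[*(pp[:2]+R.from_euler('z',pp[2]).apply([-.089,0,0])[:2]),.066])+pp[5:7]; print("post", ((u-[190,110]+.5)*5-.5-[100,200])*2.1)
```

```text
(array([-27.3,   0.9]), np.float64(178.1), np.float64(27.3)) (array([-75.2,   0.7]), np.float64(179.5), np.float64(75.2)) dir 180.23922942195358
(array([-29. ,  -1.6]), np.float64(183.2), np.float64(29.0)) (array([-60.2,  -0.5]), np.float64(180.5), np.float64(60.2)) dir 177.98079284895164
(array([-64.3,  29.2]), np.float64(155.6), np.float64(70.6)) q 1.9000000000000057
(array([-64.7, -26.2]), np.float64(202.0), np.float64(69.8)) q 0.5
(array([-26.3, -65.8]), np.float64(248.2), np.float64(70.8)) q 44.30000000000001
(array([ 68. , -26.2]), np.float64(338.9), np.float64(72.8)) q 43.60000000000002
(array([67.5, 29.4]), np.float64(23.5), np.float64(73.6)) q 44.0
(array([53.7, 20.9]), np.float64(21.3), np.float64(57.6)) q 1.1999999999999993
(array([ 53.5, -21.3]), np.float64(338.3), np.float64(57.5)) q 44.19999999999999
(array([ 66.5, -26.3]), np.float64(338.4), np.float64(71.5)) q 44.10000000000002
(array([-27.2, -65. ]), np.float64(247.3), np.float64(70.5)) q 0.19999999999998863
post [ 88.80813237 374.82584112]
```

q now measures about 180° (individual readings scatter by about ±1.5°). I'll take the load off the bar, lower it close to the hole bottom, then release.

>>> carry_out(motion=[0,0.002,-0.0008,0,0,0,-1,0,0.0015,0,0,0,0,-1,0,0,0,0,0,0,-1,0,0,0,0,0,0,-1,0,0,0,0,0,0,-1])

```text
t: 18.55
tool_pos: [0.5042, 0.0623, 0.1429]
orientation: [-1.567, -0.082, 0.086]
force: [0.1, 0.2, -1.5]
opening: 0.0176
```

```bash
python3 look.py z
python3 - <<'E'
import cv2
t=cv2.imread("pics/z_s.png"); cv2.imwrite("pics/z_s2.png",cv2.resize(t[200:480,100:460],None,fx=2.1,fy=2.1))
E
```

```text
18.55 [0.5042 0.0623 0.1429] yaw 96.14 [-0.0022  0.0018 -1.    ] F [ 0.1  0.2 -1.5] op 0.017579545637875324
foot [0.504  0.0625 0.0465] local ang 157.5 r 58.2
foot side crop [182.9 362.9]
```

View pics/z_s2.png

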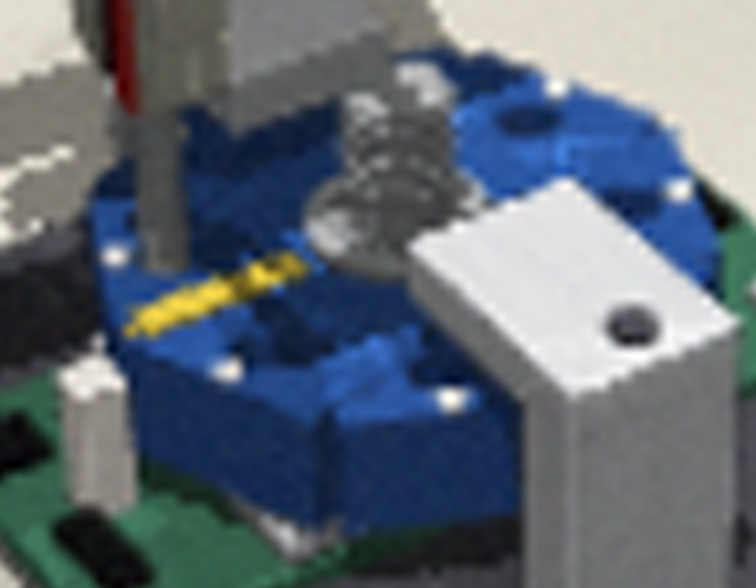

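The line still points at the post and the forces are near zero. Opening, then lifting straight up.

>>> carry_out(motion=[0,0,0,0,0,0,0.1,0,0,0,0,0,0,0.1,0,0,0,0,0,0,0.1,0,0,0,0,0,0,0.1,0,0,0,0,0,0,0.1])

```text
t: 19.1
tool_pos: [0.5047, 0.0625, 0.1437]
orientation: [-1.567, -0.084, 0.085]
force: [0.4, 0.6, -0.3]
opening: 0.05
```

```bash
python3 look.py aa
python3 - <<'E'
from plan import *
cv2.imwrite("pics/aa_w.png",imaging.read_camera("wrist"))
E
```

```text
19.1 [0.5047 0.0625 0.1437] yaw 96.15 [-8.0e-04  2.1e-03 -1.0e+00] F [ 0.4  0.6 -0.3] op 0.0500147083410749
foot [0.5046 0.0627 0.0473] local ang 157.1 r 57.6
foot side crop [183.9 361.2]
```

View pics/aa_s.png

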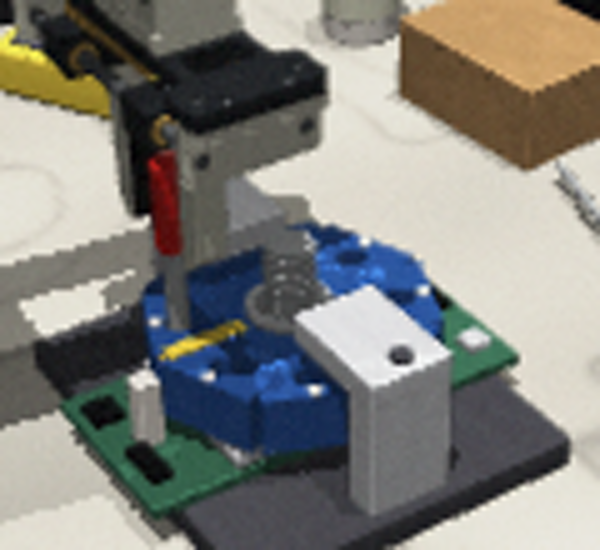

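View pics/aa_w.png

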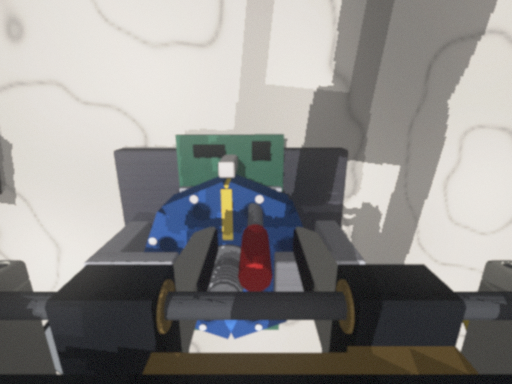

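Bar released and standing. In the wrist view the yellow line (228,185–240) runs straight toward the post (228,167). Lifting off.

>>> carry_out(motion=[0,-0.02,0,0,0,0,0.1,0,-0.025,0,0,0,0,0.1,0,-0.025,0,0,0,0,0.1,0,-0.025,0,0,0,0,0.1,0,-0.02,0,0,0,0,0.1])

```text
t: 19.7
tool_pos: [0.502, 0.0621, 0.2579]
orientation: [-1.567, -0.076, 0.092]
force: [0.7, -0.1, 0.4]
opening: 0.0511
```

>>> carry_out(motion=[-0.03,0,0,0,0,0,0.1,-0.035,0,0,0,0,0,0.1,-0.035,0,0,0,0,0,0.1,-0.02,0,0,0,0,0,0.1,0,0,0,0,0,0,0.1])

```text
t: 20.2
tool_pos: [0.3816, 0.0489, 0.2629]
orientation: [-1.567, -0.082, 0.086]
force: [1.0, -0.4, -0.7]
opening: 0.0512
```

```bash
python3 look.py bb t
python3 - <<'E'
from plan import *
cv2.imwrite("pics/bb_w.png",imaging.read_camera("wrist"))
E
```

```text
20.2 [0.3816 0.0489 0.2629] yaw 96.15 [-0.0024  0.0019 -1.    ] F [ 1.  -0.4 -0.7] op 0.05120928808766218
foot [0.3813 0.0491 0.1665] local ang 172.9 r 178.5
foot side crop [-63.1 249.4]
foot top crop [304.6 735.6]
```

View pics/bb_s.png

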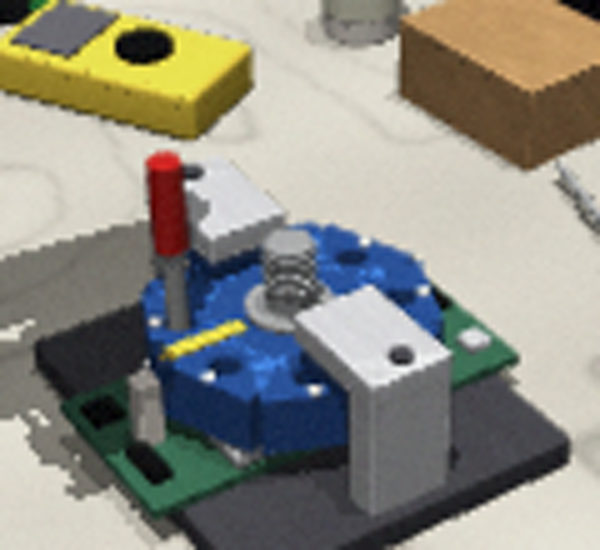

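View pics/bb_t.png

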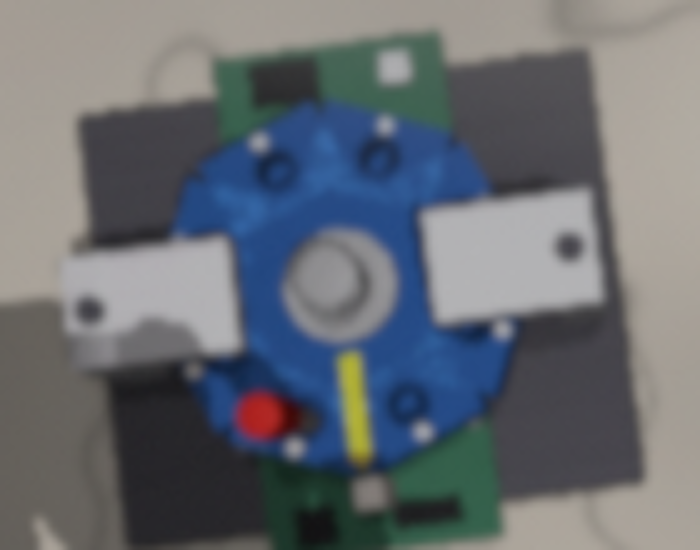

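View pics/bb_w.png

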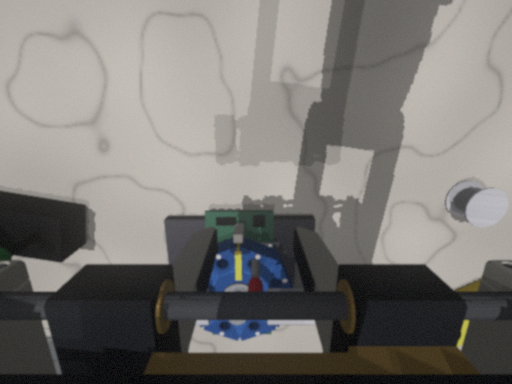

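Run:
```python
from hol import *
def ln(A,B):
    d=B[0]-A[0]; print(A,B,"dir",np.degrees(np.arctan2(d[1],d[0]))%360)
z=.074
ln(top((349,353),z),top((361,460),z)); ln(side((244,327),z),side((163,355),z))
dv=lambda a:((22.5-a+22.5)%45)-22.5
D=[dv(top(c,z)[1]) for c in [(280,171),(379,158),(408,403),(259,142),(386,126),(503,329),(424,432),(294,447),(193,370)]]
D2=[dv(side(c,z)[1]) for c in [(222,367),(350,256),(402,291),(156,322),(208,376),(315,390),(424,291),(365,241)]]
print(np.round(D,1),np.mean(D),np.round(D2,1),np.mean(D2))
# circle fit centre-independent: direction via opposite dots pairs in top view
P=lambda c:top(c,z)[0]
def an(a,b): d=P(b)-P(a); return np.degrees(np.arctan2(d[1],d[0]))%360
print("dot pairs", an((294,447),(386,126)), an((424,432),(259,142)))  # expected at q=180: 157.5->337.5 ; 202.5->22.5
print("adjacent", an((424,432),(294,447)), an((386,126),(259,142)), "expect 90")
# bar tilt: side & top of sleeve
print("bar top",top((262,415),.171), "side", side((164,160),.171))
```

```text
(array([-28.5,   1. ]), np.float64(178.0), np.float64(28.5)) (array([-74.2,   1.3]), np.float64(179.0), np.float64(74.2)) dir 179.6238843117356
(array([-28.5,  -0.7]), np.float64(181.4), np.float64(28.5)) (array([-75.2,   1.9]), np.float64(178.6), np.float64(75.3)) dir 176.8133748399028
[ 0.7 -0.3  0.5 -0.8 -0.9 -0.1  0.5  1.4  0.7] 0.18888888888889158 [-0.5 -0.5 -3.4  1.5  0.7 -0.7 -1.  -1.3] -0.6499999999999972
dot pairs 337.27177290498247 22.6475351549265
adjacent 89.17268162518523 89.79089224406938 expect 90
bar top (array([-55.3,  23.3]), np.float64(157.1), np.float64(60.0)) side (array([-54.6,  24.9]), np.float64(155.5), np.float64(60.0))
```

All checks agree: line at 180.2°, bar upright to within about 2 mm at its top, gripper well clear. Handing in.

```bash
python3 -c "
from plant import robot
print(robot.read_state()['t']); print(robot.close_job())"
```

```text
20.35
the job is handed in; nothing more can be done
None
```

I turned the collar clockwise with the bar until the yellow line pointed at the white post. The bar is left standing upright in a hole of the collar, and I handed the job in at 20.35 s.

**What I did:** I took the red-handled bar from the tool block and pushed the collar round in two strokes of the bar. The first went from about 34° to 120°, and after moving the bar back to another hole the second went from about 120° to 180°. I then released the bar and moved the gripper well clear. Force readings at the end of each move stayed below about 5 N during the pushes, and the gripper passed over the clamp without touching it as far as I could see.

**Last checks:**
- **Collar angle:** the top-camera holes and dots give about 180.2°, and lines through opposite dots agree within 0.3°. The yellow line itself lies at 178–179° in the clamp frame, running straight to the post.
- **Side camera:** it reads slightly lower, about 179.4° on average, with single readings scattering by up to 3°. Its estimate of the line's direction is about 3° off the top camera's, which I put down to pixel resolution.
- **Bar:** its top is within about 2–3 mm of straight above its hole, so it is upright. No fingers were near it at hand-in.

No check failed. Two moves stopped 3–7 mm off target, one at the tool block and one above the first hole, and I corrected both before gripping or inserting the bar.

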